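# Load the collet carrier with the turned pins and latch its hood

### The arm

A 6-joint arm with a two-finger parallel gripper is mounted at the origin on a cart in front of the work surface, level with it; the furniture and walls round the work are solid. World frame = base frame: x ahead of the robot, y to its left, z up, the work surface at z = 0. Lengths are in m, angles in rad, forces in N, time in s.
With the tool pointing down it reaches from about 0.425 to 0.95 m from the base axis. Payload 3.5 kg.
Tool frame: the origin (TCP) lies on the centre line of the jaws, within the pads' length; the fingertips stand 14 mm ahead of it and the grasp point (between the pads) lies 5 mm behind it (ctrl.finger_overhang is the distance from the TCP to the fingertips, in m); z points along the fingers, y is the line along which they close (so a half turn about z gives the same grasp; the last joint's range is limited). The gripper opens to 85 mm and grips with 20 to 120 N. Pads are 22 mm wide; open, the fingers measure 114 mm over their backs; the gripper's body (76 mm by 85 mm) begins 54 mm behind the grasp point. The pads swing forward as they close: fully open they stand 13 mm farther back than shut.
Start: joints at [-1.251, 0.286, 1.577, -0, 1.279, -0.15], TCP at [0.306, -0.602, 0.245] pointing down, gripper open.
Joint ranges: [-2.77, 2.77], [-0.9, 2.22], [0.21, 2.48], [-1.53, 4.67], [0.24, 2.81], [-2.84, 2.84]. Speed limits (rad/s): [2.79, 2.79, 3.14, 3.14, 3.14, 3.14].

### API

Orientations are given as a unit quaternion [x, y, z, w].
In Python, from plant import ctrl gives the robot as it stands.
- The arm moves only by the tool send_rows, never from a script. Its argument "moves" is text: rows parted by semicolons, each of 7 numbers parted by spaces: the turn, a rotation vector about the tool's x, y, z in units of 360 degrees (1.0 is 360 degrees), then the shift along the tool's x, y, z in units of 20 cm (1.0 is 20 cm), then the gripper's target within -1 to 1 (fully open at 1, half-way at 0, shut at -1). A call has 1 to 12 rows; each row is the pose to reach, as a shift and turn from the pose commanded when the call began, along the tool's axes at that moment, turning the shorter way round; what a row does not reach only later rows make up. A row lasts 1/8 s, in which the tool goes at most 62.5 mm and 10.7 degrees, less where a joint would pass 70% of its speed; a pose out of reach is approached as far as the arm can. A call with a number of a shift or a turn outside -1 to 1 is refused whole. A call with a gripper value outside its range is refused whole. The fingers move at their own pace and stop on an object; "newtons" is the grip in N (left out, the last holds). Time passes only in rows, so rows that repeat a pose let the fingers close. It gives the time, the measured TCP pose, the force, the opening and the grip force at its end, in the units of the state.
- ctrl.get_state(): the state, without advancing time (a new reading comes with each control period).
- ctrl.read_camera(name): name is "scene" or "side" or "wrist"; returns a dict with "image" (384x512x3 uint8, red, green, blue), "fovy" (degrees; the focal length in pixels is half the picture's height over the tangent of half this angle, whatever the lens; pixels are square), "cx", "cy" (the principal point, pixels), "extrinsics" (4x4, takes a point from camera to world coordinates). Camera axes: x right, y up, looking along -z (the intrinsics and any distortion apply to the point x, -y, -z); pixel columns grow to the right and rows downward; lengths in m; the calibration is good to about 2 mm. A picture is of the moment at which its call begins. There is no depth.
- ctrl.sign_off(): hands the job in; it is judged then, once.
The state is a dict: "time": time; "qpos": joint angles; "dq": joint speeds; "joint_efforts": joint torques, N m; "eef_pos": TCP position; "tcp_rot": TCP orientation; "contact_force": force on the tool from outside, world axes, zero at the start; "wrist_torque": the same for the moment, N m; "opening": opening from 0.0 (shut) to 1.0 (fully open); "finger_force": force on a finger pad.
Only numpy, scipy, OpenCV 4.12 (cv2) and the standard library are available. Lean on these libraries where they do the work, as an engineer would, in place of code of your own. Each camera call takes 0.05 s, during which the arm holds its last target. There are 200 camera calls.

### The job

Load the carrier for the hardness tests: set every turned pin that stands in the wooden rack, thick end down, fully home into a collet of its own, and turn that collet's nut clockwise until it is tight at its stop. When all the pins are gripped, swing the clear hood shut and press its front down until the spring tab snaps below the lip of the rim. Leave the grease tin and the steel test blocks where they lie.

Things in the scene. Friction and masses are not known exactly. Their poses are not given: they have to be found in the camera images.
- pin_1_mid (a point): black turned steel pin, 63 mm tall, 0.16 kg, standing in the rack; thick shank 25 mm across for the lower 43 mm, a 16 mm neck for the upper 20 mm. The point is half-way up its axis (31.5 mm above its foot), its z axis points to the neck end. Two or three such pins are there; any one of the three may be absent
- pin_2_mid (a point): the same kind of pin as pin_1 (centre, 31.5 mm above its foot); it may be absent
- pin_3_mid (a point): the same kind of pin as pin_1 (centre, 31.5 mm above its foot); it may be absent
- rack_mid (a point): loose beech rack, 66 x 194 x 28 mm (x, y, z), 0.9 kg; the point is its centre, 14 mm above the bench. Three round pockets in a row along its y axis, 62 mm apart, 20 mm deep and 28 mm wide; a pin in a pocket stands with its foot 8 mm above the bench. The rack lies either to the left or to the right of the cream tester, the carrier on the other side
- carrier: collet carrier, fixed to the bench: dark steel base 130 x 220 mm (x, y) with a rim 34 mm high (34 mm above the bench), origin under its centre, front side -x. Three upright collets stand in a row along y, 72 mm apart; the clear hood is hinged on the rear (+x) rim and stands open behind them. The rim lies below the nuts, so they are free all round
- collet_a (a point): left (+y) collet: centre of its mouth, level with the top of its nut, 56 mm above the bench. Bore 27.8 mm wide while slack, with a flared mouth; its seat lies 32 mm below this point, so a pin that is fully home has its centre at this point (0.5 mm below it) and stands 31 mm out of the nut
- nut_a (a joint): nut of collet a: knurled ring 48 mm across, from 36 to 56 mm above the bench, red mark on top. Rad, clockwise from above: slack at 0 to 0.15 (start), jaws touch a seated pin at 0.8, over centre at 2.0, locked from there to its stop at 2.4. It stays where left (friction 0.18 N m, 0.25 as the jaws press); short of 2.0 it may work loose. Closed jaws let no pin in
- collet_b (a point): middle collet: centre of its mouth, level with the top of its nut, 56 mm above the bench. Bore 27.8 mm wide while slack, with a flared mouth; its seat lies 32 mm below this point, so a pin that is fully home has its centre at this point (0.5 mm below it) and stands 31 mm out of the nut
- nut_b (a joint): nut of collet b: knurled ring 48 mm across, from 36 to 56 mm above the bench, red mark on top. Rad, clockwise from above: slack at 0 to 0.15 (start), jaws touch a seated pin at 0.8, over centre at 2.0, locked from there to its stop at 2.4. It stays where left (friction 0.18 N m, 0.25 as the jaws press); short of 2.0 it may work loose. Closed jaws let no pin in
- collet_c (a point): right (-y) collet: centre of its mouth, level with the top of its nut, 56 mm above the bench. Bore 27.8 mm wide while slack, with a flared mouth; its seat lies 32 mm below this point, so a pin that is fully home has its centre at this point (0.5 mm below it) and stands 31 mm out of the nut
- nut_c (a joint): nut of collet c: knurled ring 48 mm across, from 36 to 56 mm above the bench, red mark on top. Rad, clockwise from above: slack at 0 to 0.15 (start), jaws touch a seated pin at 0.8, over centre at 2.0, locked from there to its stop at 2.4. It stays where left (friction 0.18 N m, 0.25 as the jaws press); short of 2.0 it may work loose. Closed jaws let no pin in
- hood (a joint): clear plastic hood (130 x 220 x 66 mm, 0.24 kg) on the carrier's rear rim: 0 shut, 1.8 fully open, leaning back. Its stiff hinge holds it at any angle. Below about 0.1 its spring tab rides on the lip; pressed down further at the front with 5 to 10 N the tab snaps below the lip and holds
- hood_hinge (a point): middle of the hood's hinge line, which runs along the carrier's y axis, 34 mm above the bench
- hood_grip (a point): middle of the hood's black grip: a block 36 mm wide along the hinge's direction, 12 mm thick, standing 30 mm out from the front wall of the hood; the point lies 19 mm out from that wall, 149 mm in front of the hinge line and 20 mm above it with the hood shut. With the hood open it points up, with the hood shut it points to -x, 54 mm above the bench
- hook (a point): hook of the hood's sprung steel tab, 4 mm thick and 28 mm wide, below the grip
- rim (a point): lower edge of the slanted lip in the middle of the carrier's front rim; with the hood latched the hook lies just below this edge
- front_block: bystander: round steel hardness test block, 64 mm across and 12 mm high, lying at the front edge of the bench before the cream tester; origin under its centre
- grease_tin: bystander: round grease tin, 64 mm across and 31 mm high; origin under its centre
- test_block: bystander: round steel hardness test block, 65 mm across and 15 mm high; origin under its centre
Things that resemble listed ones, but are neither listed nor needed, are in the scene too. What is shaped like the part that bears pin_3_mid but purple is not meant.

How it is judged:
On the way, in this order (a step that is already met when the one before it is completed fails the run):
1. every pin is fully home in a collet of its own and gripped (nut past 2.1 rad), the hood still open (((horizontal distance between pin_1_mid and collet_a below 0.003 m and z of pin_1_mid in the frame of collet_a below 0.002 m and angle between pin_1_mid's own z axis and vertical below 0.05 rad and value of joint nut_a above 2.1 rad) or (horizontal distance between pin_1_mid and collet_b below 0.003 m and z of pin_1_mid in the frame of collet_b below 0.002 m and angle between pin_1_mid's own z axis and vertical below 0.05 rad and value of joint nut_b above 2.1 rad) or (horizontal distance between pin_1_mid and collet_c below 0.003 m and z of pin_1_mid in the frame of collet_c below 0.002 m and angle between pin_1_mid's own z axis and vertical below 0.05 rad and value of joint nut_c above 2.1 rad)) and ((horizontal distance between pin_2_mid and collet_a below 0.003 m and z of pin_2_mid in the frame of collet_a below 0.002 m and angle between pin_2_mid's own z axis and vertical below 0.05 rad and value of joint nut_a above 2.1 rad) or (horizontal distance between pin_2_mid and collet_b below 0.003 m and z of pin_2_mid in the frame of collet_b below 0.002 m and angle between pin_2_mid's own z axis and vertical below 0.05 rad and value of joint nut_b above 2.1 rad) or (horizontal distance between pin_2_mid and collet_c below 0.003 m and z of pin_2_mid in the frame of collet_c below 0.002 m and angle between pin_2_mid's own z axis and vertical below 0.05 rad and value of joint nut_c above 2.1 rad)) and ((horizontal distance between pin_3_mid and collet_a below 0.003 m and z of pin_3_mid in the frame of collet_a below 0.002 m and angle between pin_3_mid's own z axis and vertical below 0.05 rad and value of joint nut_a above 2.1 rad) or (horizontal distance between pin_3_mid and collet_b below 0.003 m and z of pin_3_mid in the frame of collet_b below 0.002 m and angle between pin_3_mid's own z axis and vertical below 0.05 rad and value of joint nut_b above 2.1 rad) or (horizontal distance between pin_3_mid and collet_c below 0.003 m and z of pin_3_mid in the frame of collet_c below 0.002 m and angle between pin_3_mid's own z axis and vertical below 0.05 rad and value of joint nut_c above 2.1 rad)) and value of joint hood above 0.2 rad), for 0.2 s.
2. the hood is shut with its tab below the lip (value of joint hood below 0.035 rad and z of hook in the frame of rim below -0.0005 m), for 0.2 s.
At the end, for the whole second after the job is handed in: every pin that is there stands upright (within 0.05 rad) in a collet, within 3 mm of its axis and within 2.5 mm of fully home, with that collet's nut turned past 2.1 rad; the hood is shut (below 0.035 rad) with its hook below the lip's edge (all of step 2 and ((horizontal distance between pin_1_mid and collet_a below 0.003 m and z of pin_1_mid in the frame of collet_a below 0.002 m and angle between pin_1_mid's own z axis and vertical below 0.05 rad and value of joint nut_a above 2.1 rad) or (horizontal distance between pin_1_mid and collet_b below 0.003 m and z of pin_1_mid in the frame of collet_b below 0.002 m and angle between pin_1_mid's own z axis and vertical below 0.05 rad and value of joint nut_b above 2.1 rad) or (horizontal distance between pin_1_mid and collet_c below 0.003 m and z of pin_1_mid in the frame of collet_c below 0.002 m and angle between pin_1_mid's own z axis and vertical below 0.05 rad and value of joint nut_c above 2.1 rad)) and ((horizontal distance between pin_2_mid and collet_a below 0.003 m and z of pin_2_mid in the frame of collet_a below 0.002 m and angle between pin_2_mid's own z axis and vertical below 0.05 rad and value of joint nut_a above 2.1 rad) or (horizontal distance between pin_2_mid and collet_b below 0.003 m and z of pin_2_mid in the frame of collet_b below 0.002 m and angle between pin_2_mid's own z axis and vertical below 0.05 rad and value of joint nut_b above 2.1 rad) or (horizontal distance between pin_2_mid and collet_c below 0.003 m and z of pin_2_mid in the frame of collet_c below 0.002 m and angle between pin_2_mid's own z axis and vertical below 0.05 rad and value of joint nut_c above 2.1 rad)) and ((horizontal distance between pin_3_mid and collet_a below 0.003 m and z of pin_3_mid in the frame of collet_a below 0.002 m and angle between pin_3_mid's own z axis and vertical below 0.05 rad and value of joint nut_a above 2.1 rad) or (horizontal distance between pin_3_mid and collet_b below 0.003 m and z of pin_3_mid in the frame of collet_b below 0.002 m and angle between pin_3_mid's own z axis and vertical below 0.05 rad and value of joint nut_b above 2.1 rad) or (horizontal distance between pin_3_mid and collet_c below 0.003 m and z of pin_3_mid in the frame of collet_c below 0.002 m and angle between pin_3_mid's own z axis and vertical below 0.05 rad and value of joint nut_c above 2.1 rad))); the robot touches nothing.
It fails at once if the front test block is shifted by more than 3 cm (distance of front_block from where it was at the start of the episode above 0.03 m).
It fails at once if the grease tin is shifted by more than 3 cm (distance of grease_tin from where it was at the start of the episode above 0.03 m).
It fails at once if the test block is shifted by more than 3 cm (distance of test_block from where it was at the start of the episode above 0.03 m).
Of pin_1, pin_2, pin_3 only 2 to 3 are there at a start; the rules pass over those that are not, and their reading is None.
At some moment in a run one of rack may be knocked a few centimetres aside while the robot is not near it.
It also fails if it takes over 210 s, if anything falls off the work surface, if the arm or the gripper's body presses on something with over 40 N, if the wrist force passes 120 N, or if a joint passes its speed limit or range.

## Working session

There is one attempt and no reset: what is moved stays moved. The work goes in short steps, Python scripts to look and compute and a tool call to move; the robot and the scene stay as the last step left them, time stands still between calls to the robot, and variables do not carry over. Pictures are saved under pics/ and viewed, at most 14 in all, crops included, and the job is handed in when it is done.

Besides the shell and the picture viewer there is one more tool, called after "Emit:" by a JSON object that holds its "op" and its "data", one argument or row to a line. send_rows: Moves the arm, as the interface text tells. Its arguments: {"type":"object","properties":{"moves":{"type":"string"},"newtons":{"type":"number"}},"required":["moves"]}

```bash
ls; mkdir -p pics; cat > h.py <<'E'
import numpy as np, cv2
from plant import ctrl
from scipy.spatial.transform import Rotation as R
def cam(n):
    d=ctrl.read_camera(n); h=d["image"].shape[0]
    d["f"]=h/2/np.tan(np.radians(d["fovy"])/2); d["extrinsics"]=np.array(d["extrinsics"]); return d
def ray(d,u,v):
    E=d["extrinsics"]; c=np.array([(u-d["cx"])/d["f"],-(v-d["cy"])/d["f"],-1.]); return E[:3,3],E[:3,:3]@c
def onz(d,u,v,z):
    o,r=ray(d,u,v); return o+r*(z-o[2])/r[2]
def proj(d,p):
    E=d["extrinsics"]; c=E[:3,:3].T@(np.array(p)-E[:3,3]); return d["cx"]+d["f"]*c[0]/-c[2], d["cy"]-d["f"]*c[1]/-c[2]
def save(d,n,s=1.5,crop=None):
    im=d["image"][...,::-1]
    if crop: im=im[crop[1]:crop[3],crop[0]:crop[2]]
    cv2.imwrite("pics/"+n,cv2.resize(im,None,fx=s,fy=s,interpolation=cv2.INTER_CUBIC))
def to_moves(p,rv=(0,0,0)):
    "target world pos -> shift in tool units from current measured pose"
    s=ctrl.get_state(); Rt=R.from_quat(s["tcp_rot"]).as_matrix()
    return np.round(Rt.T@(np.array(p)-s["eef_pos"])/0.2,4)
E
python3 - <<'E'
from h import *
for n in("scene","side","wrist"):
    d=cam(n); save(d,n+"0.png",1.5); np.save(n+"0.npy",d,allow_pickle=True); print(n,d.keys(),d["fovy"],d["cx"],d["cy"],np.round(d["extrinsics"],3).tolist())
print(ctrl.get_state())
E
```

```text
pics
scene dict_keys(['image', 'fovy', 'cx', 'cy', 'extrinsics', 'f']) 48.58855808894623 251.72369996060604 196.08787476497693 [[0.519, 0.347, -0.781, -0.284], [-0.855, 0.197, -0.48, -0.548], [-0.013, 0.917, 0.399, 0.503], [0.0, 0.0, 0.0, 1.0]]
side dict_keys(['image', 'fovy', 'cx', 'cy', 'extrinsics', 'f']) 57.28540100848921 255.17091105981385 195.44934623547334 [[0.814, 0.303, -0.496, 0.129], [-0.581, 0.455, -0.675, -0.625], [0.021, 0.838, 0.546, 0.539], [0.0, 0.0, 0.0, 1.0]]
wrist dict_keys(['image', 'fovy', 'cx', 'cy', 'extrinsics', 'f']) 60.30551587183863 256.3175101393418 191.07845762541018 [[0.452, 0.859, 0.239, 0.366], [-0.892, 0.436, 0.119, -0.571], [-0.002, -0.267, 0.964, 0.372], [0.0, 0.0, 0.0, 1.0]]
{'time': 0.15, 'qpos': array([-1.25099715e+00,  2.87035999e-01,  1.57784622e+00, -5.37476891e-06,
        1.27863366e+00, -1.50005402e-01]), 'dq': array([-7.00074819e-04, -4.17797982e-03, -4.95282832e-03,  2.50643029e-04,
        5.69904893e-05,  4.42223125e-04]), 'joint_efforts': array([ 2.03255084e-03, -4.06602395e+01, -2.93140644e+01, -7.32282365e-05,
        3.96099014e-03, -9.62468420e-06]), 'eef_pos': array([ 0.30544524, -0.60138173,  0.24421271]), 'tcp_rot': array([ 9.72536458e-01,  2.32748607e-01, -8.41034400e-05, -9.57931889e-04]), 'contact_force': array([-0.52507262, -0.48968699, -0.20661757]), 'wrist_torque': array([-0.00166584,  0.00681274, -0.00772272]), 'finger_force': 0.0, 'opening': 1.0054101310455703}
```

View pics/scene0.png

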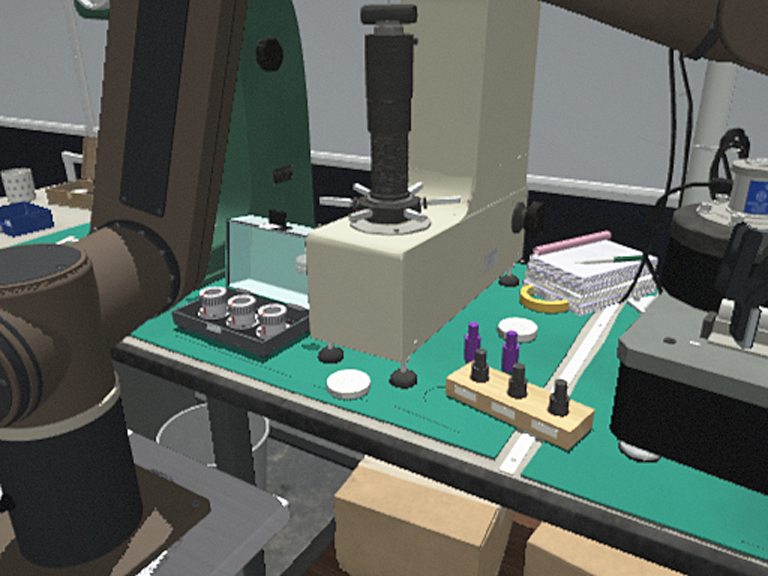

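View pics/side0.png

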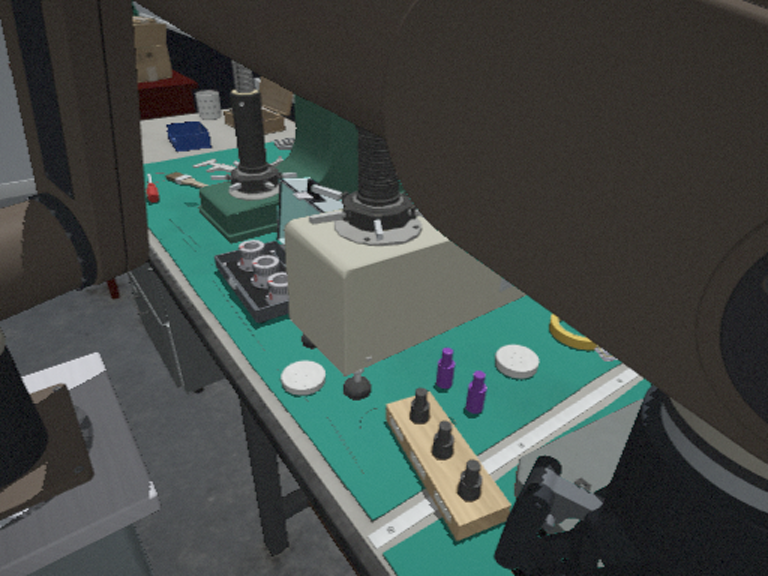

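The scene view shows three black pins in the rack, at about (480,365), (517,380) and (560,397) in the 1.5x picture. Two purple decoys stand behind it. The carrier is on the left with nuts at (213,302), (241,310) and (271,320), and its open hood behind. The tester stands in between, with a front block at (348,383). The side view agrees.

```bash
python3 - <<'E'
from h import *
S=np.load("scene0.npy",allow_pickle=True).item(); D=np.load("side0.npy",allow_pickle=True).item()
P=lambda n,d,u,v,z: print(n,np.round(onz(d,u/1.5,v/1.5,z),3))
for n,u,v,z in [("pin1",481,350,.071),("pin2",517,366,.071),("pin3",560,381,.071),("nutA",213,293,.056),("nutB",241,301,.056),("nutC",271,311,.056),("rackFL",448,398,0),("rackFR",572,446,0),("frontblk",348,381,.012),("test_block/tin",517,328,.031),("tester foot",404,383,0),("carrier FL",174,324,.0),("carrier FR",263,357,0),("tester edge bottom front R",396,358,.03),("tester edge FL",310,338,.03),("edge",450,440,0)]: P(n,S,u,v,z)
print("side")
for n,u,v,z in [("pin1",421,392,.071),("pin2",445,426,.071),("pin3",471,466,.071),("nutA",251,245,.056),("nutB",265,260,.056),("nutC",281,282,.056),("tin",517,357,.031),("fb",304,376,.012),("tester FL",290,222,.15),("tester corner R bottom",347,372,.03)]: P(n,D,u,v,z)
save(S,"sc_r.png",5,(285,200,405,310)); save(S,"sc_l.png",5,(105,130,235,245))
E
```

```text
pin1 [ 0.465 -0.257  0.071]
pin2 [ 0.447 -0.316  0.071]
pin3 [ 0.438 -0.377  0.071]
nutA [0.45  0.247 0.056]
nutB [0.448 0.179 0.056]
nutC [0.443 0.107 0.056]
rackFL [ 0.431 -0.225  0.   ]
rackFR [ 0.409 -0.408  0.   ]
frontblk [ 0.381 -0.086  0.012]
test_block/tin [ 0.633 -0.252  0.031]
tester foot [ 0.435 -0.15   0.   ]
carrier FL [0.404 0.306 0.   ]
carrier FR [0.39  0.086 0.   ]
tester edge bottom front R [ 0.448 -0.129  0.03 ]
tester edge FL [0.436 0.024 0.03 ]
edge [ 0.343 -0.27   0.   ]
side
pin1 [ 0.462 -0.26   0.071]
pin2 [ 0.45  -0.32   0.071]
pin3 [ 0.435 -0.379  0.071]
nutA [0.456 0.252 0.056]
nutB [0.453 0.184 0.056]
nutC [0.443 0.098 0.056]
tin [ 0.658 -0.251  0.031]
fb [ 0.383 -0.09   0.012]
tester FL [0.481 0.123 0.15 ]
tester corner R bottom [ 0.429 -0.136  0.03 ]
```

View pics/sc_l.png

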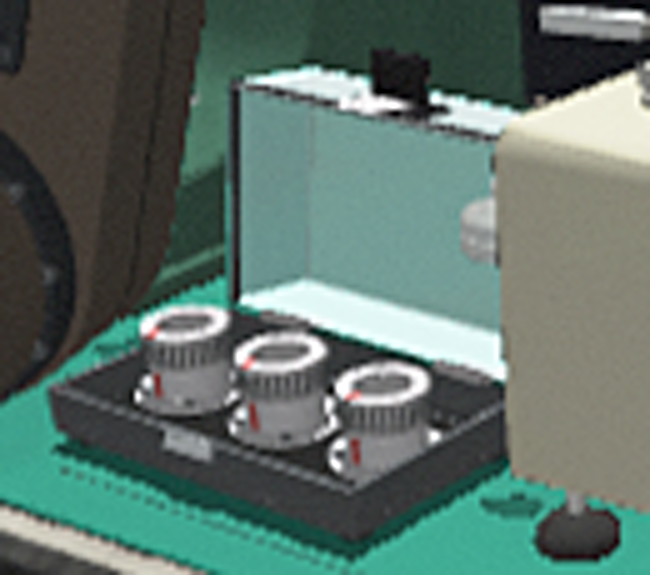

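```bash
cat >> h.py <<'E'
def tri(d1,a,d2,b):
    o1,r1=ray(d1,*a);o2,r2=ray(d2,*b); t=np.linalg.lstsq(np.c_[r1,-r2],o2-o1,rcond=None)[0]
    p,q=o1+r1*t[0],o2+r2*t[1]; return np.round((p+q)/2,3),round(np.linalg.norm(p-q),4)
E
python3 - <<'E'
from h import *
S=np.load("scene0.npy",allow_pickle=True).item(); D=np.load("side0.npy",allow_pickle=True).item()
for n,a,b in [("flange",(389,226),(379,226)),("boxFL",(308,236),(288,224)),("boxFR",(405,265),(349,268)),("frbot",(395,358),(347,372)),("pin1",(481,350),(421,392)),("tin",(517,328),(517,357)),("grip",(278,212),(310,186)),("flangeL edge",(349,226),(343,219))]:
    print(n,tri(S,np.array(a)/1.5,D,np.array(b)/1.5))
o,r=ray(S,388/1.5,8/1.5); 
print("knob top if x=.56:",o+r*(.56-o[0])/r[0]); print(ctrl.finger_overhang)
E
```

```text
flange (array([ 0.528, -0.071,  0.208]), np.float64(0.0018))
boxFL (array([0.422, 0.004, 0.209]), np.float64(0.0))
boxFR (array([ 0.429, -0.15 ,  0.199]), np.float64(0.0185))
frbot (array([ 0.423, -0.144,  0.043]), np.float64(0.0068))
pin1 (array([ 0.463, -0.259,  0.071]), np.float64(0.0019))
tin (array([ 0.682, -0.235,  0.007]), np.float64(0.0026))
grip (array([0.541, 0.159, 0.191]), np.float64(0.0045))
flangeL edge (array([ 0.502, -0.015,  0.205]), np.float64(0.0012))
knob top if x=.56: [ 0.56       -0.05272257  0.51352656]
0.014
```

View pics/wrist0.png

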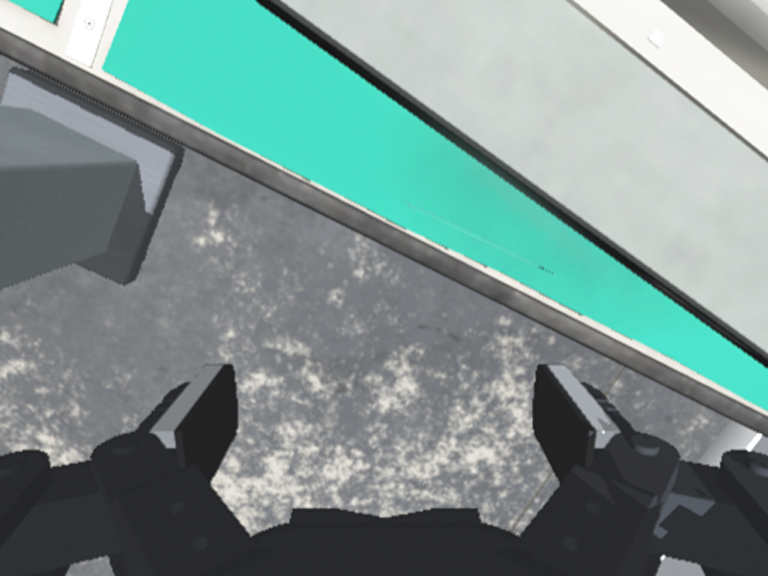

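The wrist view shows open bench and the jaws, with nothing near the start pose. The tester box front is at about x 0.425, its top at z 0.205 and its y range -0.145 to 0.01. Next I move over the rack to look.

```bash
cat >> h.py <<'E'
def plan(*tg):
    "targets (x,y,z,az_deg of tool x), tool down -> rows (turn z/360, shift/0.2) from the present pose; prints"
    s=ctrl.get_state(); R0=R.from_quat(s["tcp_rot"]); print("t",round(s["time"],2),"pos",np.round(s["eef_pos"],4),"q",np.round(s["qpos"],2),"F",np.round(s["contact_force"],1),"open",round(s["opening"],3),"ff",round(s["finger_force"],1))
    X=R0.as_matrix()[:,0]; print("az",round(np.degrees(np.arctan2(X[1],X[0])),2))
    for x,y,z,az in tg:
        a=np.radians(az); T=R.from_matrix(np.c_[[np.cos(a),np.sin(a),0],[np.sin(a),-np.cos(a),0],[0,0,-1]])
        print(np.round((R0.inv()*T).as_rotvec()/2/np.pi,4),np.round(R0.inv().apply(np.array([x,y,z])-s["eef_pos"])/.2,4))
E
python3 - <<'E'
from h import *
plan((.33,-.45,.27,100),(.45,-.32,.25,167))
E
```

```text
t 0.15 pos [ 0.3054 -0.6014  0.2442] q [-1.25  0.29  1.58 -0.    1.28 -0.15] F [-0.5 -0.5 -0.2] open 1.005 ff 0.0
az 26.92
[-2.00e-04 -2.00e-04 -2.03e-01] [ 0.4522 -0.6196 -0.1276]
[-1.000e-04 -4.000e-04 -3.891e-01] [ 1.2814 -0.9273 -0.0268]
```

Emit:
{"op": "send_rows", "data": {
  "moves": "0 0 -0.203 0.452 -0.62 -0.128 0.06;0 0 -0.203 0.452 -0.62 -0.128 0.06;0 0 -0.203 0.452 -0.62 -0.128 0.06;0 0 -0.203 0.452 -0.62 -0.128 0.06;0 0 -0.203 0.452 -0.62 -0.128 0.06;0 0 -0.203 0.452 -0.62 -0.128 0.06;0 0 -0.203 0.452 -0.62 -0.128 0.06;0 0 -0.203 0.452 -0.62 -0.128 0.06",
  "newtons": 60
}}

```text
time: 1.15
eef_pos: [0.33, -0.4501, 0.2706]
tcp_rot: [0.643, 0.765, 0.0, -0.0]
contact_force: [-0.1, -0.1, -0.1]
opening: 0.529
finger_force: 0.0
```

```bash
python3 - <<'E'
from h import *
plan((.45,-.32,.25,167))
E
```

```text
t 1.15 pos [ 0.33   -0.4501  0.2706] q [-1.12  0.01  1.84 -0.    1.29 -1.29] F [-0.1 -0.1 -0.1] open 0.529 ff 0.0
az 99.9
[ 0.000e+00 -1.000e-04 -1.864e-01] [0.5378 0.703  0.1031]
```

Emit:
{"op": "send_rows", "data": {
  "moves": "0 0 -0.186 0.538 0.703 0.103 0.06;0 0 -0.186 0.538 0.703 0.103 0.06;0 0 -0.186 0.538 0.703 0.103 0.06;0 0 -0.186 0.538 0.703 0.103 0.06;0 0 -0.186 0.538 0.703 0.103 0.06;0 0 -0.186 0.538 0.703 0.103 0.06;0 0 -0.186 0.538 0.703 0.103 0.06;0 0 -0.186 0.538 0.703 0.103 0.06;0 0 -0.186 0.538 0.703 0.103 0.06"
}}

```text
time: 2.28
eef_pos: [0.4498, -0.3199, 0.2502]
tcp_rot: [0.114, 0.993, 0.0, -0.0]
contact_force: [-0.7, 0.5, -0.3]
opening: 0.529
finger_force: 0.0
```

```bash
python3 - <<'E'
from h import *
d=cam("wrist"); np.save("w1.npy",d,allow_pickle=True); save(d,"w1.png",1.5)
g=d["image"].max(2)
for p in [(.463,-.259,.071),(.449,-.318,.071),(.436,-.378,.071)]: print(np.array(proj(d,p))*1.5)
E
```

```text
[483.68026976 258.19553556]
[387.84188422 257.91590568]
[290.86748473 259.49461947]
```

View pics/w1.png

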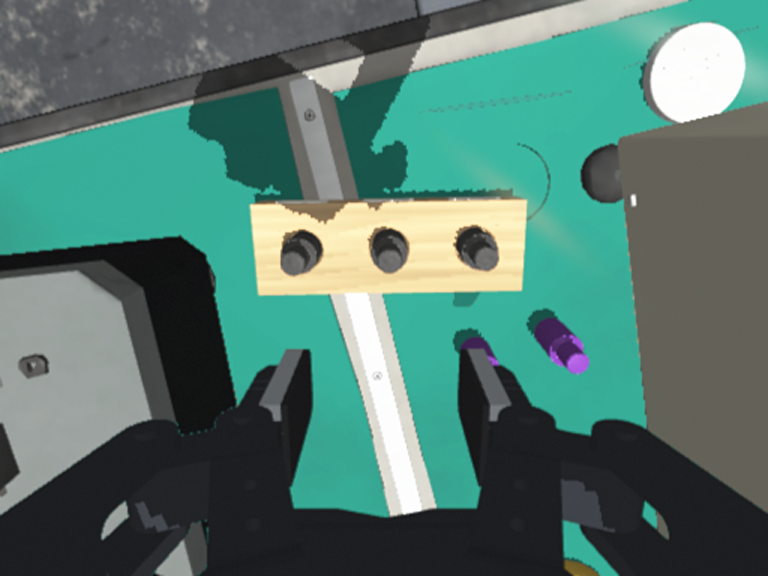

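The wrist view has neck tops at about (485,258), (388,258) and (292,260), which agrees with the triangulation. The rack lies square to the jaws, the decoys are clear behind it, and the dark machine is to the left of the picture at about (200,250).

```bash
python3 - <<'E'
from h import *
d=np.load("w1.npy",allow_pickle=True).item(); im=d["image"].astype(int)
hsv=cv2.cvtColor(d["image"],cv2.COLOR_RGB2HSV)
m=((hsv[...,0]>10)&(hsv[...,0]<30)&(hsv[...,1]>50)&(hsv[...,2]>90)).astype(np.uint8)
c=max(cv2.findContours(m,cv2.RETR_EXTERNAL,cv2.CHAIN_APPROX_NONE)[0],key=cv2.contourArea)
W=np.array([onz(d,u,v,.028)[:2] for u,v in c[:,0]])
r=cv2.minAreaRect((W*1000).astype(np.float32)); print(r)
ctr=np.array(r[0])/1000
b=cv2.boxPoints(r); e=b[1]-b[0]; f=b[2]-b[1]; L=e if np.linalg.norm(e)>np.linalg.norm(f) else f; L/=np.linalg.norm(L); L*=np.sign(L[1]); print("rowaz",np.degrees(np.arctan2(L[1],L[0])))
for k in(62,0,-62): print("pocket",ctr+L*k/1000)
for u,v in[(485,257),(388.5,258.5),(292.5,260.5)]: print(onz(d,u/1.5,v/1.5,.071))
save(d,"w1c.png",6,(170,140,340,210))
plan((.463,-.259,.15,167))
E
```

```text
((450.1564025878906, -317.32958984375), (193.20477294921875, 68.134765625), 77.86611938476562)
rowaz 77.86611
pocket [ 0.4631886  -0.25671473]
pocket [ 0.4501564  -0.31732959]
pocket [ 0.4371242  -0.37794445]
[ 0.46242877 -0.25805182  0.071     ]
[ 0.44946271 -0.31767991  0.071     ]
[ 0.43686213 -0.37717383  0.071     ]
t 2.33 pos [ 0.4498 -0.32    0.2503] q [-0.8   0.01  1.88  0.    1.25 -2.14] F [ 0.5 -0.3 -0.1] open 0.529 ff 0.0
az 166.87
[ 0.     -0.     -0.0004] [0.0049 0.3118 0.5013]
```

View pics/w1c.png

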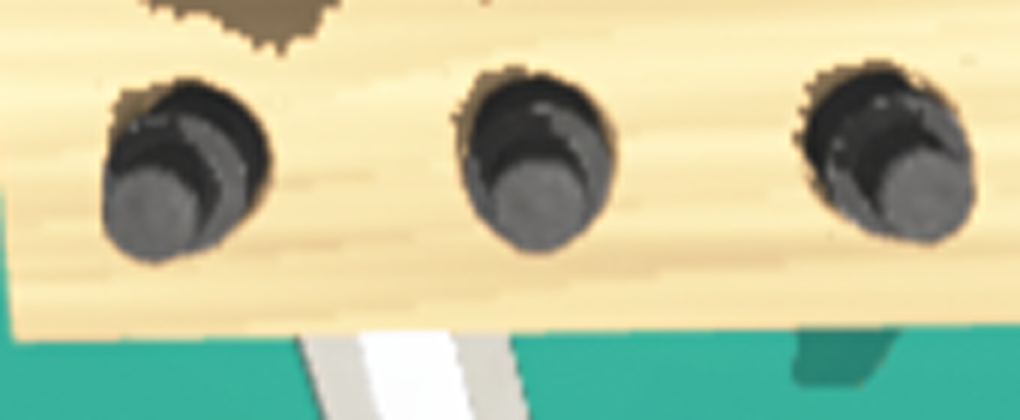

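The crop shows the three neck-top faces clearly (about 1 mm further from the robot than my first estimate). All three pins stand upright. Now I go down on pin 1.

```bash
python3 - <<'E'
from h import *
d=np.load("w1.npy",allow_pickle=True).item()
for u,v in[(324.2,172.7),(259.8,174.2),(195.3,175.3)]: print(np.round(onz(d,u,v,.071),4))
plan((.4635,-.2582,.12,167.9),(.4635,-.2582,.050,167.9))
E
```

```text
[ 0.4639 -0.2575  0.071 ]
[ 0.4514 -0.3173  0.071 ]
[ 0.4385 -0.3773  0.071 ]
t 2.33 pos [ 0.4498 -0.32    0.2503] q [-0.8   0.01  1.88  0.    1.25 -2.14] F [ 0.5 -0.3 -0.1] open 0.529 ff 0.0
az 166.87
[ 0.     -0.     -0.0029] [0.0034 0.3163 0.6513]
[ 0.     -0.     -0.0029] [0.0033 0.3163 1.0013]
```

Emit:
{"op": "send_rows", "data": {
  "moves": "0 0 -0.003 0.002 0.318 0.4 0.06;0 0 -0.003 0.002 0.318 0.65 0.06;0 0 -0.003 0.002 0.318 0.65 0.06;0 0 -0.003 0.002 0.318 0.83 0.06;0 0 -0.003 0.002 0.318 1.0 0.06;0 0 -0.003 0.002 0.318 1.0 0.06;0 0 -0.003 0.002 0.318 1.0 -1;0 0 -0.003 0.002 0.318 1.0 -1;0 0 -0.003 0.002 0.318 1.0 -1;0 0 -0.003 0.002 0.318 1.0 -1",
  "newtons": 60
}}

```text
time: 3.58
eef_pos: [0.4649, -0.2588, 0.052]
tcp_rot: [0.104, 0.995, -0.001, 0.001]
contact_force: [0.1, 0.7, 4.9]
opening: 0.257
finger_force: 59.1
```

Emit:
{"op": "send_rows", "data": {
  "moves": "0 0 0 0 0 -0.2 -1;0 0 0 0 0 -0.5 -1;0 0 0 0 0 -0.9 -1;0 0 0 0 0 -0.98 -1;0 0 0 0 0 -0.98 -1"
}}

```text
time: 4.2
eef_pos: [0.465, -0.2588, 0.2497]
tcp_rot: [0.104, 0.995, -0.002, 0.003]
contact_force: [-0.8, -0.3, -2.5]
opening: 0.257
finger_force: 59.3
```

```bash
python3 - <<'E'
from h import *
d=cam("wrist"); np.save("w2.npy",d,allow_pickle=True); save(d,"w2.png",1.5)
plan((.44,-.17,.33,180),(.42,.05,.33,180),(.45,.18,.28,180))
E
```

```text
t 4.25 pos [ 0.4638 -0.2579  0.2467] q [-0.7  -0.04  1.93 -0.    1.25 -2.06] F [ 0.4 -0.6 -2. ] open 0.261 ff 59.3
az 168.04
[-0.0001  0.0002 -0.0332] [ 0.2072  0.4051 -0.417 ]
[-0.0001  0.0002 -0.0332] [ 0.533   1.4605 -0.4182]
[-0.0001  0.0002 -0.0332] [ 0.5213  2.1277 -0.1686]
```

View pics/w2.png

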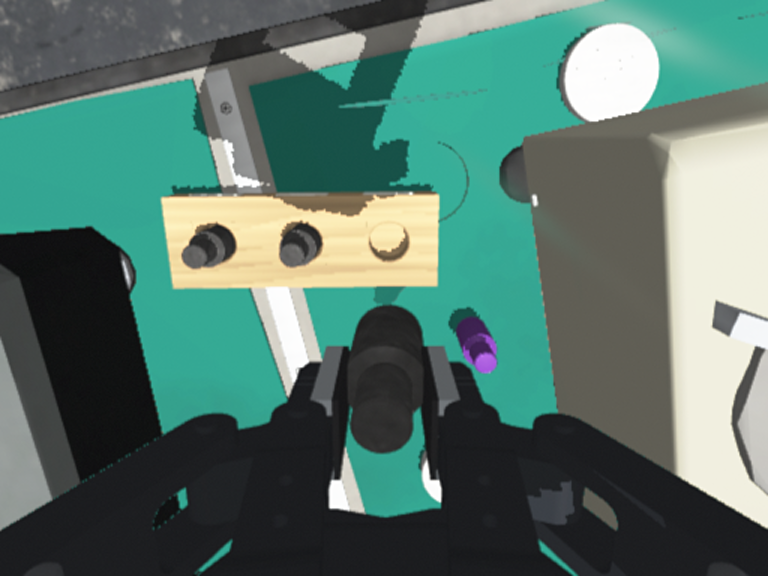

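The pin hangs straight in the jaws (neck top at about (383,425)), with two pins still in the rack. I carry it over the front of the tester.

Emit:
{"op": "send_rows", "data": {
  "moves": "0 0 0 0 0 -0.4 -1;0 0 -0.02 0.1 0.2 -0.42 -1;0 0 -0.033 0.2 0.4 -0.42 -1;0 0 -0.033 0.29 0.68 -0.42 -1;0 0 -0.033 0.36 0.98 -0.42 -1;0 0 -0.033 0.36 0.98 -0.42 -1"
}}

```text
time: 5.0
eef_pos: [0.4327, -0.0476, 0.3271]
tcp_rot: [-0.002, 1.0, 0.001, -0.002]
contact_force: [0.9, 0.3, -1.4]
opening: 0.259
finger_force: 59.4
```

```bash
python3 - <<'E'
from h import *
d=np.load("w2.npy",allow_pickle=True).item()
p=np.array([.4638,-.2579,.2467]); q=onz(d,383/1.5,425/1.5,.2467+.019); a=np.radians(168.04)
e=q-p; print("pin offset tool x,y",e[0]*np.cos(a)+e[1]*np.sin(a), e[0]*np.sin(a)-e[1]*np.cos(a))
plan((.42,.08,.33,180),(.435,.17,.25,180))
E
```

```text
pin offset tool x,y -0.000937868253658833 -0.0015356308218548538
t 5.0 pos [ 0.4327 -0.0476  0.3271] q [-0.34 -0.32  2.03  0.    1.44 -1.92] F [ 0.9  0.3 -1.4] open 0.259 ff 59.4
az -179.72
[ 0.0004 -0.0008  0.0008] [ 0.0603  0.6384 -0.0124]
[ 0.0004 -0.0008  0.0008] [-0.0188  1.087   0.3883]
```

Emit:
{"op": "send_rows", "data": {
  "moves": "0 0 0.001 0.06 0.3 -0.012 -1;0 0 0.001 0.06 0.6 -0.012 -1;0 0 0.001 0 0.8 0.1 -1;0 0 0.001 -0.02 1.0 0.38 -1;0 0 0.001 -0.02 1.0 0.38 -1;0 0 0.001 -0.02 1.0 0.38 -1;0 0 0.001 -0.02 1.0 0.38 -1"
}}

```text
time: 5.88
eef_pos: [0.4394, 0.1476, 0.2557]
tcp_rot: [0.005, 1.0, -0.0, 0.001]
contact_force: [-0.6, -0.6, -1.5]
opening: 0.26
finger_force: 59.5
```

```bash
python3 - <<'E'
from h import *
d=cam("wrist"); np.save("w3.npy",d,allow_pickle=True); save(d,"w3.png",1.5)
s=ctrl.get_state(); print(s["eef_pos"])
for p in [(.456,.25,.056),(.452,.18,.056),(.445,.107,.056)]: print(np.array(proj(d,p))*1.5)
E
```

```text
[0.43942976 0.14769091 0.25598069]
[535.65987994 275.09467269]
[432.98912007 270.37911831]
[325.15089117 261.3581792 ]
```

View pics/w3.png

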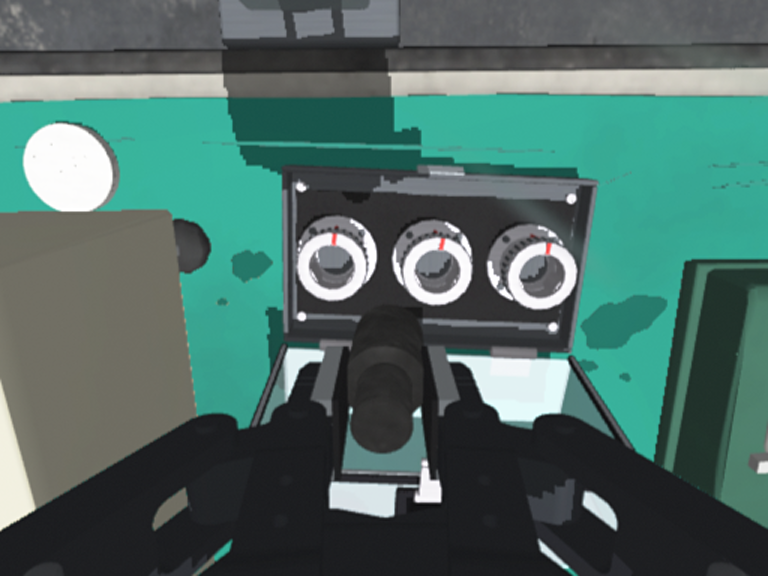

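The wrist view shows the carrier with white nut rings centred at about (332,265), (437,270) and (542,275), red marks towards the robot. I fit the rings next.

```bash
cat > rings.py <<'E'
from h import *
def rings(d,exp,z=.056):
    im=d["image"].astype(int); mn=im.min(2); red=(im[...,0]-im[...,1]>50)
    m=((mn>185)|red).astype(np.uint8)
    cs,h=cv2.findContours(m,cv2.RETR_CCOMP,cv2.CHAIN_APPROX_NONE); out=[]
    for p in exp:
        u,v=proj(d,(*p,z)); best=None
        for i,c in enumerate(cs):
            if h[0][i][3]<0 or len(c)<20: continue
            e=cv2.fitEllipse(c); w=onz(d,*e[0],z); k=(np.linalg.norm(w[:2]-p))
            if k<.02 and (best is None or cv2.contourArea(c)>best[2]): best=(np.round(w[:2],4),np.round(np.array(e[1])*np.linalg.norm(d["extrinsics"][:3,3]-w)/d["f"]*1000,1),cv2.contourArea(c))
        out.append(best)
    return out
E
python3 - <<'E'
from rings import *
d=np.load("w3.npy",allow_pickle=True).item()
for r in rings(d,[(.456,.25),(.452,.18),(.445,.107)]): print(r)
p=ctrl.get_state()["eef_pos"]
im=d["image"].astype(int)
# pin top face
q=onz(d,383/1.5,428/1.5,p[2]+.019); print("pinoff",q-p)
w=[onz(d,u/1.5,v/1.5,.034) for u,v in[(288,170),(598,182),(570,352),(286,340)]]; print(np.round(w,4))
E
```

```text
(array([0.4564, 0.2542]), array([31.8, 34.2]), 739.5)
(array([0.4524, 0.1826]), array([31.1, 31.7]), 736.5)
(array([0.4487, 0.1114]), array([30.8, 31.7]), 736.5)
pinoff [-0.00168415 -0.00091365  0.019     ]
[[0.3855 0.0815 0.034 ]
 [0.3957 0.2951 0.034 ]
 [0.5223 0.2874 0.034 ]
 [0.5104 0.0721 0.034 ]]
```

```bash
python3 - <<'E'
from h import *
plan((.4572,.2548,.14,180),(.4572,.2548,.108,180))
E
```

```text
t 5.92 pos [0.4394 0.1477 0.256 ] q [ 0.11 -0.21  2.07 -0.    1.28 -1.46] F [ 0.9 -0.8 -1. ] open 0.258 ff 59.5
az 179.45
[-0.      0.0005 -0.0015] [-0.082   0.5364  0.5802]
[-0.      0.0005 -0.0015] [-0.0815  0.5364  0.7402]
```

Emit:
{"op": "send_rows", "data": {
  "moves": "0 0 -0.0015 -0.082 0.3 0 -1;0 0 -0.0015 -0.082 0.536 0.2 -1;0 0 -0.0015 -0.082 0.536 0.4 -1;0 0 -0.0015 -0.082 0.536 0.58 -1;0 0 -0.0015 -0.082 0.536 0.74 -1;0 0 -0.0015 -0.082 0.536 0.74 -1;0 0 -0.0015 -0.082 0.536 0.74 -1;0 0 -0.0015 -0.082 0.536 0.74 -1"
}}

```text
time: 6.92
eef_pos: [0.4573, 0.2561, 0.1088]
tcp_rot: [-0.001, 1.0, 0.001, 0.002]
contact_force: [0.6, -0.5, -1.7]
opening: 0.261
finger_force: 59.7
```

```bash
python3 - <<'E'
from h import *
d=cam("wrist"); np.save("w4.npy",d,allow_pickle=True)
e=cam("scene"); i=np.hstack([d["image"],cv2.resize(e["image"][110:270,90:300],None,fx=2.4,fy=2.4)[:384]]); 
cv2.imwrite("pics/w4.png",cv2.resize(i[...,::-1],(800,int(800*i.shape[0]/i.shape[1])),interpolation=cv2.INTER_AREA))
plan((.4572,.2548,.108,180))
E
```

```text
t 7.03 pos [0.4566 0.2561 0.1081] q [ 0.32  0.11  2.05  0.    0.97 -1.26] F [ 0.1  0.4 -2.1] open 0.26 ff 59.7
az -179.91
[0.0002 0.0005 0.0002] [-0.0028 -0.0063  0.0006]
```

View pics/w4.png

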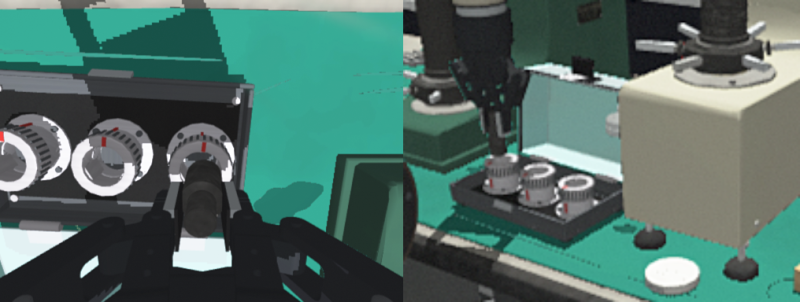

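The pin stands over nut A, in line within a millimetre or so in both views. Descending.

Emit:
{"op": "send_rows", "data": {
  "moves": "0 0 0 -0.002 -0.005 0.03 -1;0 0 0 -0.002 -0.005 0.05 -1;0 0 0 -0.002 -0.005 0.07 -1;0 0 0 -0.002 -0.005 0.07 -1"
}}

```text
time: 7.52
eef_pos: [0.4559, 0.2547, 0.0918]
tcp_rot: [-0.001, 1.0, -0.0, -0.0]
contact_force: [0.2, 0.3, -3.6]
opening: 0.256
finger_force: 59.7
```

Emit:
{"op": "send_rows", "data": {
  "moves": "0 0 0 0 0 0.03 -1;0 0 0 0 0 0.06 -1;0 0 0 0 0 0.085 -1;0 0 0 0 0 0.085 -1;0 0 0 0 0 0.085 -1"
}}

```text
time: 8.15
eef_pos: [0.4559, 0.2548, 0.0753]
tcp_rot: [-0.001, 1.0, -0.0, -0.0]
contact_force: [0.7, 0.6, -2.4]
opening: 0.259
finger_force: 59.7
```

Emit:
{"op": "send_rows", "data": {
  "moves": "0 0 0 0 0 0.015 -1;0 0 0 0 0 0.025 -1;0 0 0 0 0 0.025 -1"
}}

```text
time: 8.52
eef_pos: [0.456, 0.2548, 0.0703]
tcp_rot: [-0.001, 1.0, 0.0, 0.0]
contact_force: [1.2, -0.0, -1.6]
opening: 0.258
finger_force: 59.8
```

Emit:
{"op": "send_rows", "data": {
  "moves": "0 0 0 0 0 0 0.06;0 0 0 0 0 0 0.06;0 0 0 0 0 0 0.06;0 0 0 0 0 -0.15 0.06;0 0 0 0 0 -0.27 0.06;0 0 0 0 0 -0.27 -1;0 0 0 0 0 -0.27 -1;0 0 0 0 0 -0.27 -1;0 0 0 0 0 -0.27 -1"
}}

```text
time: 9.65
eef_pos: [0.4553, 0.2546, 0.1232]
tcp_rot: [-0.001, 1.0, -0.0, -0.001]
contact_force: [-1.2, 0.8, 0.1]
opening: 0.002
finger_force: 0.0
```

Emit:
{"op": "send_rows", "data": {
  "moves": "0 0 0 0 0 0.05 -1;0 0 0 0 0 0.1 -1;0 0 0 0 0 0.12 -1;0 0 0 0 0 0.12 -1"
}}

```text
time: 10.15
eef_pos: [0.4567, 0.255, 0.1013]
tcp_rot: [-0.001, 1.0, 0.0, 0.0]
contact_force: [-1.8, 0.1, 7.0]
opening: 0.002
finger_force: 3.2
```

The press stopped at tip z 0.0873, which is the height of a pin fully home. Next comes nut A: lift, open, swing to azimuth 240°, descend and grip.

Emit:
{"op": "send_rows", "data": {
  "moves": "0 0 0 0 0 -0.2 0.41;0 0 -0.06 0 0 -0.25 0.41;0 0 -0.167 0 0 -0.25 0.41;0 0 -0.167 0 0 -0.25 0.41;0 0 -0.167 0 0 -0.25 0.41;0 0 -0.167 0 0 -0.25 0.41;0 0 -0.167 0 0 -0.25 0.41;0 0 -0.167 0 0 -0.25 0.41"
}}

```text
time: 11.15
eef_pos: [0.4556, 0.2547, 0.1497]
tcp_rot: [-0.501, 0.865, 0.0, -0.0]
contact_force: [-0.1, 0.3, -0.3]
opening: 0.704
finger_force: 0.0
```

```bash
python3 - <<'E'
from h import *
d=cam("wrist"); e=cam("scene")
i=np.hstack([d["image"],cv2.resize(e["image"][110:270,90:300],None,fx=2.4,fy=2.4)[:384]])
cv2.imwrite("pics/w5.png",cv2.resize(i[...,::-1],(800,int(800*i.shape[0]/i.shape[1])),interpolation=cv2.INTER_AREA))
plan((.4565,.2550,.050,240))
E
```

```text
t 11.25 pos [0.4557 0.2547 0.1499] q [ 0.32  0.05  2.03  0.    1.06 -2.3 ] F [ 0.3 -0.2 -0.2] open 0.706 ff 0.0
az -119.89
[ 0.0001 -0.0001  0.0003] [-0.0033 -0.0029  0.4993]
```

View pics/w5.png

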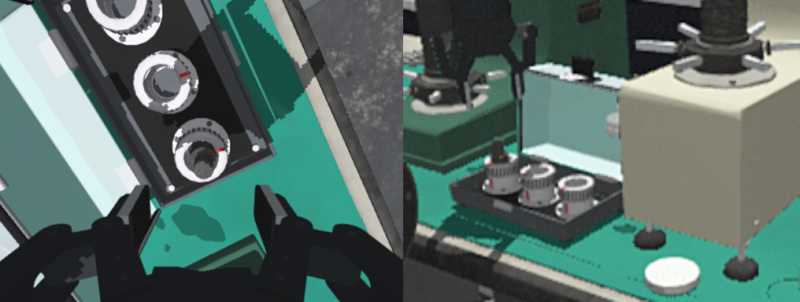

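Pin 1 stands upright in collet A (scene view), and the jaws are centred over its nut.

Emit:
{"op": "send_rows", "data": {
  "moves": "0 0 0 -0.003 -0.003 0.25 0.41;0 0 0 -0.003 -0.003 0.45 0.41;0 0 0 -0.003 -0.003 0.5 0.41;0 0 0 -0.003 -0.003 0.5 0.41;0 0 0 -0.003 -0.003 0.5 -1;0 0 0 -0.003 -0.003 0.5 -1;0 0 0 -0.003 -0.003 0.5 -1;0 0 0 -0.003 -0.003 0.5 -1",
  "newtons": 60
}}

```text
time: 12.25
eef_pos: [0.4573, 0.2559, 0.0527]
tcp_rot: [-0.501, 0.865, 0.0, 0.001]
contact_force: [-3.3, 0.4, 6.0]
opening: 0.539
finger_force: 61.2
```

Emit:
{"op": "send_rows", "data": {
  "moves": "0 0 0.025 0 0 0 -1;0 0 0.05 0 0 0 -1;0 0 0.08 0 0 0 -1;0 0 0.11 0 0 0 -1;0 0 0.14 0 0 0 -1;0 0 0.17 0 0 0 -1;0 0 0.2 0 0 0 -1;0 0 0.23 0 0 0 -1;0 0 0.26 0 0 0 -1;0 0 0.285 0 0 0 -1;0 0 0.31 0 0 0 -1;0 0 0.33 0 0 0 -1"
}}

```text
time: 13.75
eef_pos: [0.4574, 0.2541, 0.0526]
tcp_rot: [0.49, 0.872, -0.001, 0.001]
contact_force: [-2.9, -5.1, 7.7]
opening: 0.539
finger_force: 61.5
```

```bash
python3 - <<'E'
from h import *
s=ctrl.get_state(); print(s["wrist_torque"],s["joint_efforts"][5]); plan((.457,.2555,.05,101.4))
E
```

```text
[-0.84126406  0.65679062  0.13687093] -0.32375344075262547
t 13.75 pos [0.4574 0.2541 0.0526] q [ 0.31  0.21  2.07 -0.    0.87 -0.23] F [-2.9 -5.1  7.7] open 0.539 ff 61.5
az 121.31
[-0.0001  0.0005  0.0553] [0.0069 0.0019 0.0132]
```

Emit:
{"op": "send_rows", "data": {
  "moves": "0 0 0.02 0 0 0 -1;0 0 0.04 0 0 0 -1;0 0 0.055 0 0 0 -1;0 0 0.055 0 0 0 -1"
}}

```text
time: 14.25
eef_pos: [0.4573, 0.2526, 0.0525]
tcp_rot: [0.63, 0.777, -0.003, 0.002]
contact_force: [-4.5, -10.5, 8.5]
opening: 0.535
finger_force: 60.6
```

```bash
python3 - <<'E'
from h import *
s=ctrl.get_state(); print(s["wrist_torque"],s["joint_efforts"][5]); plan()
d=cam("wrist"); np.save("w6.npy",d,allow_pickle=True)
E
```

```text
[-1.94234604  0.72803429  0.41260892] 0.4664155002683401
t 14.25 pos [0.4573 0.2526 0.0525] q [ 0.31  0.21  2.07 -0.01  0.87  0.11] F [ -4.5 -10.5   8.5] open 0.535 ff 60.6
az 101.93
```

Turned 138°, with the torque rising at the end. Release, lift and check the red mark.

Emit:
{"op": "send_rows", "data": {
  "moves": "0 0 0 0 0 0 0.41;0 0 0 0 0 0 0.41;0 0 0 0 0 0 0.41;0 0 0 0 0 -0.3 0.41;0 0 -0.03 0 0 -0.6 0.41;0 0 -0.06 0 0 -1 0.06;0 0 -0.12 0 0 -1 0.06;0 0 -0.15 0 0 -1 0.06;0 0 -0.18 0 0 -1 0.06;0 0 -0.217 0 0 -1 0.06;0 0 -0.217 0 0 -1 0.06;0 0 -0.217 0 0 -1 0.06"
}}

```text
time: 15.8
eef_pos: [0.4567, 0.2553, 0.2504]
tcp_rot: [0.001, 1.0, 0.0, 0.0]
contact_force: [-0.4, -0.5, 0.5]
opening: 0.526
finger_force: 0.0
```

```bash
cat > marks.py <<'E'
from h import *
def marks(d,C):
    im=d["image"].astype(int); red=((im[...,0]-im[...,1]>60)&(im[...,0]-im[...,2]>60))
    vs,us=np.nonzero(red); W=np.array([onz(d,u,v,.056)[:2] for u,v in zip(us,vs)]).reshape(-1,2)
    for n,c in C.items():
        e=W-c; r=np.hypot(*e.T); k=(r<.0245)&(r>.012)
        if k.sum(): m=e[k].mean(0); print(n,k.sum(),"mark az",round(np.degrees(np.arctan2(m[1],m[0])),1),"r",round(np.hypot(*m),4))
        else: print(n,"none")
E
python3 - <<'E'
from marks import *
C=dict(a=(.4564,.2542),b=(.4524,.1826),c=(.4487,.1114))
marks(np.load("w3.npy",allow_pickle=True).item(),C); print()
d=cam("wrist"); np.save("w7.npy",d,allow_pickle=True); marks(d,C)
plan((.43,.10,.33,180))
E
```

```text
a 26 mark az 172.1 r 0.0193
b 23 mark az 171.5 r 0.0191
c 23 mark az 174.6 r 0.019

a 23 mark az 39.2 r 0.0202
b 25 mark az 171.5 r 0.0195
c 24 mark az 173.3 r 0.0193
t 15.85 pos [0.4567 0.2552 0.2503] q [ 0.32 -0.06  1.94  0.    1.26 -1.25] F [-0.3  0.5  0.9] open 0.53 ff 0.0
az 179.91
[ 0.      0.     -0.0002] [ 0.1322 -0.7762 -0.3986]
```

The nut A mark moved 133° (to about 2.4 rad counting the start offset). Now pin 2: back over the tester front.

Emit:
{"op": "send_rows", "data": {
  "moves": "0 0 0 0.04 -0.2 -0.3 0.06;0 0 0 0.1 -0.45 -0.4 0.06;0 0 0 0.13 -0.7 -0.4 0.06;0 0 0 0.13 -1 -0.4 0.06"
}}

```text
time: 16.35
eef_pos: [0.4295, 0.0542, 0.3313]
tcp_rot: [0.002, 1.0, -0.0, 0.001]
contact_force: [0.6, -0.7, -0.3]
opening: 0.531
finger_force: 0.0
```

Emit:
{"op": "send_rows", "data": {
  "moves": "0 0 0 0 -0.3 0 0.06;0 0 0 0 -0.6 0 0.06;0 0 0 0 -0.9 0 0.06;0 0 0 0 -1 0 0.06"
}}

```text
time: 16.85
eef_pos: [0.4285, -0.1477, 0.3303]
tcp_rot: [0.005, 1.0, -0.0, 0.0]
contact_force: [0.4, 0.6, 1.0]
opening: 0.529
finger_force: 0.0
```

Emit:
{"op": "send_rows", "data": {
  "moves": "0 0 0.01 0 -0.3 0 0.06;0 0 0.033 -0.06 -0.6 0.1 0.06;0 0 0.033 -0.1 -0.85 0.3 0.06;0 0 0.033 -0.1 -0.85 0.4 0.06;0 0 0.033 -0.1 -0.85 0.4 0.06;0 0 0.033 -0.1 -0.85 0.4 0.06"
}}

```text
time: 17.6
eef_pos: [0.4486, -0.3148, 0.2516]
tcp_rot: [0.106, 0.994, -0.001, 0.001]
contact_force: [-0.1, 0.2, 0.9]
opening: 0.53
finger_force: 0.0
```

```bash
cat > rack.py <<'E'
from h import *
def rack(d):
    hsv=cv2.cvtColor(d["image"],cv2.COLOR_RGB2HSV)
    m=((hsv[...,0]>10)&(hsv[...,0]<30)&(hsv[...,1]>50)&(hsv[...,2]>90)).astype(np.uint8)
    c=max(cv2.findContours(m,cv2.RETR_EXTERNAL,cv2.CHAIN_APPROX_NONE)[0],key=cv2.contourArea)
    W=np.array([onz(d,u,v,.028)[:2] for u,v in c[:,0]])
    r=cv2.minAreaRect((W*1000).astype(np.float32)); ctr=np.array(r[0])/1000
    b=cv2.boxPoints(r); e=b[1]-b[0]; f=b[2]-b[1]; L=e if np.linalg.norm(e)>np.linalg.norm(f) else f; L/=np.linalg.norm(L); L*=np.sign(L[1])
    print(r[1],"rowaz",np.degrees(np.arctan2(L[1],L[0]))); 
    for k in(62,0,-62):
        p=ctr+L*k/1000; u,v=proj(d,(*p,.071)); print("pocket",np.round(p,4),"gray at top",d["image"][int(v)-2:int(v)+3,int(u)-2:int(u)+3].mean((0,1)).astype(int))
E
python3 - <<'E'
from rack import *
d=cam("wrist"); np.save("w8.npy",d,allow_pickle=True); rack(d); plan()
E
```

```text
(193.1346893310547, 69.33609008789062) rowaz 79.65176
pocket [ 0.4721 -0.2581] gray at top [117  99  74]
pocket [ 0.461  -0.3191] gray at top [113 111 110]
pocket [ 0.4498 -0.3801] gray at top [105 103 102]
t 17.65 pos [ 0.4488 -0.3148  0.2522] q [-0.8  -0.    1.88  0.    1.25 -2.16] F [-0.1  0.5  0. ] open 0.531 ff 0.0
az 167.9
```

```bash
python3 - <<'E'
from h import *
def top(d,p):
    u,v=map(int,proj(d,(*p,.071))); h=9; im=d["image"].astype(int)
    hs=im.max(2)-im.min(2); V=im.mean(2); m=((hs<14)&(V>95)&(V<125)).astype(np.uint8)
    n,l,s,c=cv2.connectedComponentsWithStats(m[v-14:v+15,u-14:u+15]); k=1+np.argmax(s[1:,4]); uu,vv=c[k]+[u-14,v-14]
    print(s[k],np.round(onz(d,uu,vv,.071)[:2],4))
d=np.load("w8.npy",allow_pickle=True).item(); top(d,(.461,-.3191)); top(d,(.4498,-.3801))
d0=np.load("w1.npy",allow_pickle=True).item(); top(d0,(.4505,-.3175)); top(d0,(.4375,-.378)); top(d0,(.4635,-.258))
plan((.461,-.3185,.05,169.7))
E
```

```text
[  7   1  19  22 204] [ 0.4609 -0.3171]
[  8   1  21  23 209] [ 0.4508 -0.377 ]
[  7   0  19  22 214] [ 0.4497 -0.3154]
[  8   0  21  23 227] [ 0.438  -0.3748]
[  8   7  15  15 162] [ 0.4634 -0.2575]
t 17.65 pos [ 0.4488 -0.3148  0.2522] q [-0.8  -0.    1.88  0.    1.25 -2.16] F [-0.1  0.5  0. ] open 0.531 ff 0.0
az 167.9
[-0.0003  0.0004 -0.005 ] [-0.0608 -0.0035  1.0111]
```

The rack was knocked about 11 mm in +x. The remaining pins are at about (0.462,-0.3185) and (0.4505,-0.379). I pick the middle one.

Emit:
{"op": "send_rows", "data": {
  "moves": "0 0 -0.005 -0.064 -0.006 0.3 0.06;0 0 -0.005 -0.064 -0.006 0.6 0.06;0 0 -0.005 -0.064 -0.006 0.65 0.06;0 0 -0.005 -0.064 -0.006 0.83 0.06;0 0 -0.005 -0.064 -0.006 1.0 0.06;0 0 -0.005 -0.064 -0.006 1.0 0.06;0 0 -0.005 -0.064 -0.006 1.0 -1;0 0 -0.005 -0.064 -0.006 1.0 -1;0 0 -0.005 -0.064 -0.006 1.0 -1;0 0 -0.005 -0.064 -0.006 1.0 -1",
  "newtons": 60
}}

```text
time: 18.9
eef_pos: [0.4623, -0.3203, 0.0538]
tcp_rot: [0.09, 0.996, -0.002, 0.002]
contact_force: [0.1, 1.5, 7.1]
opening: 0.257
finger_force: 58.7
```

Emit:
{"op": "send_rows", "data": {
  "moves": "0 0 0 0 0 -0.2 -1;0 0 0 0 0 -0.5 -1;0 0 0 0 0 -0.8 -1;0 0 -0.01 0 0.1 -1 -1;0 0 -0.029 0.05 0.3 -1 -1;0 0 -0.029 0.1 0.5 -1 -1;0 0 -0.029 0.1 0.5 -1 -1;0 0 -0.029 0.1 0.5 -1 -1"
}}

```text
time: 19.9
eef_pos: [0.4588, -0.2171, 0.2511]
tcp_rot: [-0.001, 1.0, -0.001, 0.001]
contact_force: [-0.1, 0.1, -1.8]
opening: 0.256
finger_force: 59.3
```

```bash
python3 - <<'E'
from h import *
plan((.43,-.05,.33,180))
E
```

```text
t 19.9 pos [ 0.4588 -0.2171  0.2511] q [-0.64 -0.09  1.98 -0.    1.26 -2.21] F [-0.1  0.1 -1.8] open 0.256 ff 59.3
az -179.88
[-0.0002  0.0002  0.0003] [ 0.1418  0.8354 -0.396 ]
```

Emit:
{"op": "send_rows", "data": {
  "moves": "0 0 0 0 0 -0.35 -1;0 0 0 0.1 0.2 -0.4 -1;0 0 0 0.14 0.5 -0.4 -1;0 0 0 0.14 0.83 -0.4 -1;0 0 0 0.14 0.83 -0.4 -1"
}}

```text
time: 20.52
eef_pos: [0.4304, -0.0487, 0.331]
tcp_rot: [-0.003, 1.0, -0.0, 0.001]
contact_force: [0.1, -1.2, -1.7]
opening: 0.256
finger_force: 59.4
```

Emit:
{"op": "send_rows", "data": {
  "moves": "0 0 0 0 0.3 0 -1;0 0 0 0 0.6 0 -1;0 0 0 0 0.9 0 -1;0 0 0 -0.1 1 0.3 -1;0 0 0 -0.1 1 0.5 -1;0 0 0 -0.1 1 0.5 -1;0 0 0 -0.1 1 0.5 -1"
}}

```text
time: 21.4
eef_pos: [0.4516, 0.1482, 0.2322]
tcp_rot: [-0.0, 1.0, -0.0, 0.001]
contact_force: [-0.6, 0.2, -1.7]
opening: 0.255
finger_force: 59.5
```

```bash
python3 - <<'E'
from rings import *
plan((.4527,.1832,.110,180),(.4527,.1832,.078,180))
d=cam("wrist")
for r in rings(d,[(.452,.182),(.449,.111)]): print(r)
E
```

```text
t 21.4 pos [0.4516 0.1482 0.2322] q [ 0.1  -0.16  2.07 -0.    1.23 -1.47] F [-0.6  0.2 -1.7] open 0.255 ff 59.5
az -180.0
[-0.      0.0004  0.    ] [-0.0038  0.175   0.6111]
[-0.      0.0004  0.    ] [-0.0034  0.175   0.7711]
(array([0.4525, 0.1826]), array([30.9, 31.8]), 858.5)
(array([0.4487, 0.111 ]), array([30.8, 32.3]), 871.0)
```

Emit:
{"op": "send_rows", "data": {
  "moves": "0 0 0 -0.003 0.174 0.2 -1;0 0 0 -0.003 0.174 0.45 -1;0 0 0 -0.003 0.174 0.6 -1;0 0 0 -0.003 0.174 0.6 -1;0 0 0 -0.003 0.174 0.64 -1;0 0 0 -0.003 0.174 0.67 -1;0 0 0 -0.003 0.174 0.7 -1;0 0 0 -0.003 0.174 0.7 -1"
}}

```text
time: 22.45
eef_pos: [0.4507, 0.1839, 0.0902]
tcp_rot: [-0.001, 1.0, -0.0, 0.0]
contact_force: [1.0, 0.1, -1.9]
opening: 0.257
finger_force: 59.6
```

Emit:
{"op": "send_rows", "data": {
  "moves": "0 0 0 0 0 0.03 -1;0 0 0 0 0 0.06 -1;0 0 0 0 0 0.085 -1;0 0 0 0 0 0.085 -1;0 0 0 0 0 0.085 -1"
}}

```text
time: 23.08
eef_pos: [0.4506, 0.1839, 0.0733]
tcp_rot: [-0.001, 1.0, -0.0, -0.0]
contact_force: [0.3, -0.9, -2.4]
opening: 0.259
finger_force: 59.5
```

Emit:
{"op": "send_rows", "data": {
  "moves": "0 0 0 0 0 0 0.06;0 0 0 0 0 0 0.06;0 0 0 0 0 0 0.06;0 0 0 0 0 -0.15 0.06;0 0 0 0 0 -0.25 0.06;0 0 0 0 0 -0.25 -1;0 0 0 0 0 -0.25 -1;0 0 0 0 0 -0.25 -1;0 0 0 0 0 -0.25 -1"
}}

```text
time: 24.2
eef_pos: [0.45, 0.1838, 0.1224]
tcp_rot: [-0.001, 1.0, -0.0, -0.001]
contact_force: [-0.2, -0.6, 1.0]
opening: -0.0
finger_force: 0.0
```

Emit:
{"op": "send_rows", "data": {
  "moves": "0 0 0 0 0 0.05 -1;0 0 0 0 0 0.1 -1;0 0 0 0 0 0.12 -1;0 0 0 0 0 0.12 -1"
}}

```text
time: 24.7
eef_pos: [0.4521, 0.1842, 0.1013]
tcp_rot: [-0.001, 1.0, 0.0, 0.001]
contact_force: [-3.6, -0.7, 10.7]
opening: -0.0
finger_force: 5.5
```

Fully home again (0.0873). Nut B next.

Emit:
{"op": "send_rows", "data": {
  "moves": "0 0 0 0 0 -0.2 0.41;0 0 -0.06 0 0 -0.25 0.41;0 0 -0.167 0 0 -0.25 0.41;0 0 -0.167 0 0 -0.25 0.41;0 0 -0.167 0 0 -0.25 0.41;0 0 -0.167 0 0 -0.25 0.41;0 0 -0.167 0 0 -0.25 0.41;0 0 -0.167 0 0 -0.25 0.41"
}}

```text
time: 25.7
eef_pos: [0.4502, 0.1839, 0.1485]
tcp_rot: [-0.501, 0.865, 0.0, -0.001]
contact_force: [0.2, -0.2, -0.2]
opening: 0.71
finger_force: 0.0
```

```bash
python3 - <<'E'
from h import *
plan((.4530,.1830,.050,240))
E
```

```text
t 25.7 pos [0.4502 0.1839 0.1485] q [ 0.18 -0.03  2.11 -0.    1.06 -2.44] F [ 0.2 -0.2 -0.2] open 0.71 ff 0.0
az -119.86
[ 0.0001 -0.0001  0.0004] [-0.0034 -0.0146  0.4927]
```

Emit:
{"op": "send_rows", "data": {
  "moves": "0 0 0 -0.003 -0.014 0.25 0.41;0 0 0 -0.003 -0.014 0.45 0.41;0 0 0 -0.003 -0.014 0.49 0.41;0 0 0 -0.003 -0.014 0.49 0.41;0 0 0 -0.003 -0.014 0.49 -1;0 0 0 -0.003 -0.014 0.49 -1;0 0 0 -0.003 -0.014 0.49 -1;0 0 0 -0.003 -0.014 0.49 -1",
  "newtons": 60
}}

```text
time: 26.7
eef_pos: [0.4535, 0.1839, 0.0536]
tcp_rot: [-0.501, 0.865, 0.001, 0.0]
contact_force: [-4.8, 1.0, 6.2]
opening: 0.537
finger_force: 60.6
```

Emit:
{"op": "send_rows", "data": {
  "moves": "0 0 0.025 0 0 0 -1;0 0 0.05 0 0 0 -1;0 0 0.08 0 0 0 -1;0 0 0.11 0 0 0 -1;0 0 0.14 0 0 0 -1;0 0 0.17 0 0 0 -1;0 0 0.2 0 0 0 -1;0 0 0.23 0 0 0 -1;0 0 0.26 0 0 0 -1;0 0 0.285 0 0 0 -1;0 0 0.31 0 0 0 -1;0 0 0.33 0 0 0 -1"
}}

```text
time: 28.2
eef_pos: [0.4536, 0.1823, 0.0537]
tcp_rot: [0.49, 0.872, -0.001, 0.001]
contact_force: [-5.4, -4.8, 7.4]
opening: 0.537
finger_force: 61.7
```

Emit:
{"op": "send_rows", "data": {
  "moves": "0 0 0.02 0 0 0 -1;0 0 0.04 0 0 0 -1;0 0 0.055 0 0 0 -1;0 0 0.055 0 0 0 -1"
}}

```text
time: 28.7
eef_pos: [0.4535, 0.1807, 0.0535]
tcp_rot: [0.629, 0.778, -0.003, 0.002]
contact_force: [-5.3, -10.6, 7.1]
opening: 0.533
finger_force: 61.2
```

```bash
python3 - <<'E'
from h import *
s=ctrl.get_state(); print(s["wrist_torque"],s["joint_efforts"][5]); plan()
E
```

```text
[-1.74304166  0.86527104  0.8922337 ] 0.9961066022515297
t 28.7 pos [0.4535 0.1807 0.0535] q [ 0.17  0.13  2.15 -0.01  0.86 -0.03] F [ -5.3 -10.6   7.1] open 0.533 ff 61.2
az 102.1
```

Torque 0.9 N m means it is at the stop. Release, lift, return to azimuth 180 and fetch pin 3.

Emit:
{"op": "send_rows", "data": {
  "moves": "0 0 0 0 0 0 0.41;0 0 0 0 0 0 0.41;0 0 0 0 0 0 0.41;0 0 0 0 0 -0.3 0.41;0 0 -0.03 0 0 -0.6 0.41;0 0 -0.06 0 0 -1 0.06;0 0 -0.12 0 0 -1 0.06;0 0 -0.15 0 0 -1 0.06;0 0 -0.18 0 0 -1 0.06;0 0 -0.217 0 0 -1 0.06;0 0 -0.217 0 0 -1 0.06;0 0 -0.217 0 0 -1 0.06"
}}

```text
time: 30.2
eef_pos: [0.4533, 0.1833, 0.2514]
tcp_rot: [0.001, 1.0, 0.0, 0.0]
contact_force: [0.3, -0.1, 0.7]
opening: 0.529
finger_force: 0.0
```

```bash
python3 - <<'E'
from marks import *
d=cam("wrist"); marks(d,dict(a=(.4564,.2542),b=(.4524,.1826),c=(.4487,.1110)))
plan((.43,0,.33,180))
E
```

```text
a 18 mark az 39.0 r 0.0213
b 23 mark az 38.7 r 0.0199
c 23 mark az 173.4 r 0.0193
t 30.25 pos [0.4533 0.1833 0.2514] q [ 0.18 -0.14  2.02  0.    1.26 -1.39] F [ 0.1  1.2 -0.8] open 0.534 ff 0.0
az 179.9
[ 0.      0.     -0.0003] [ 0.1149 -0.9165 -0.3933]
```

Emit:
{"op": "send_rows", "data": {
  "moves": "0 0 0 0.04 -0.1 -0.3 0.06;0 0 0 0.1 -0.35 -0.4 0.06;0 0 0 0.115 -0.65 -0.4 0.06;0 0 0 0.115 -0.95 -0.4 0.06"
}}

```text
time: 30.75
eef_pos: [0.4292, -0.0081, 0.3323]
tcp_rot: [0.002, 1.0, -0.0, 0.001]
contact_force: [0.4, -0.7, -0.3]
opening: 0.531
finger_force: 0.0
```

Emit:
{"op": "send_rows", "data": {
  "moves": "0 0 0 0 -0.3 0 0.06;0 0 0 0 -0.6 0 0.06;0 0 0 0 -0.9 0 0.06;0 0 0 0 -1 0 0.06"
}}

```text
time: 31.25
eef_pos: [0.4281, -0.2095, 0.3312]
tcp_rot: [0.005, 1.0, 0.0, -0.0]
contact_force: [0.8, 1.0, 0.5]
opening: 0.531
finger_force: 0.0
```

Emit:
{"op": "send_rows", "data": {
  "moves": "0 0 0.01 0 -0.3 0 0.06;0 0 0.029 -0.06 -0.6 0.1 0.06;0 0 0.029 -0.1 -0.8 0.3 0.06;0 0 0.029 -0.1 -0.8 0.4 0.06;0 0 0.029 -0.1 -0.8 0.4 0.06;0 0 0.029 -0.1 -0.8 0.4 0.06"
}}

```text
time: 32.0
eef_pos: [0.4486, -0.366, 0.2532]
tcp_rot: [0.093, 0.996, -0.001, 0.001]
contact_force: [-1.2, 0.2, 0.6]
opening: 0.534
finger_force: 0.0
```

```bash
python3 - <<'E'
from rack import *
d=cam("wrist"); np.save("w9.npy",d,allow_pickle=True); rack(d); plan((.4505,-.379,.053,169.7))
E
```

```text
(193.47470092773438, 68.48440551757812) rowaz 79.37532
pocket [ 0.4724 -0.2582] gray at top [242 224 173]
pocket [ 0.461  -0.3191] gray at top [110  93  70]
pocket [ 0.4495 -0.3801] gray at top [110 109 107]
t 32.05 pos [ 0.4487 -0.3662  0.2537] q [-0.86  0.07  1.81  0.    1.26 -2.25] F [-0.3  0.4 -0.5] open 0.53 ff 0.0
az 169.38
[-0.0003  0.0005 -0.0009] [-0.0178 -0.0589  1.0036]
```

```bash
python3 - <<'E'
from h import *
S=np.load("scene0.npy",allow_pickle=True).item(); D=np.load("side0.npy",allow_pickle=True).item()
for u,v,z in[(612,425,0),(618,440,0)]: print(onz(S,u/1.5,v/1.5,z))
w1=np.load("w1.npy",allow_pickle=True).item(); w9=np.load("w9.npy",allow_pickle=True).item()
print("top corner (scene 620,350 / w1 180,238)",tri(S,np.array([620,352])/1.5,w1,np.array([181,238])/1.5))
for u,v in[(181,238),(212,285),(236,430)]: print([np.round(onz(w1,u/1.5,v/1.5,z),3)[:2].tolist() for z in(0,.05,.1,.15)])
save(w9,"w9.png",1.2)
E
```

```text
[ 0.48088009 -0.4414198   0.        ]
[ 0.45116131 -0.45559246  0.        ]
top corner (scene 620,350 / w1 180,238) (array([ 0.409, -0.431,  0.136]), np.float64(0.0365))
[[0.413, -0.473], [0.409, -0.45], [0.405, -0.428], [0.401, -0.406]]
[[0.454, -0.461], [0.444, -0.441], [0.435, -0.42], [0.426, -0.399]]
[[0.582, -0.482], [0.555, -0.459], [0.529, -0.435], [0.503, -0.412]]
```

View pics/w9.png

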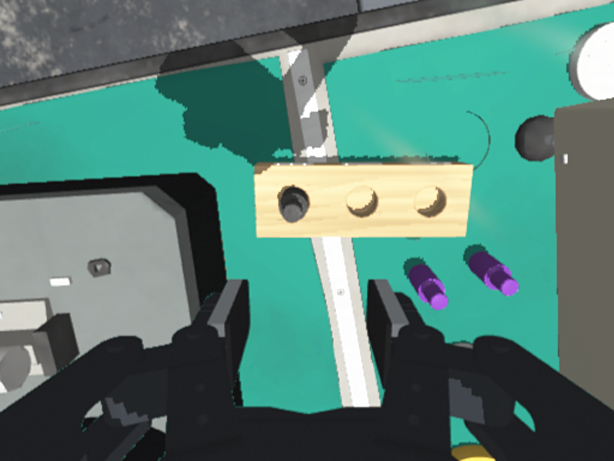

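```bash
python3 - <<'E'
from h import *
w1=np.load("w1.npy",allow_pickle=True).item(); w9=np.load("w9.npy",allow_pickle=True).item()
# black outer edge column at given row, gray inner-edge too
for n,d in(("w1",w1),("w9",w9)):
    V=d["image"].max(2)
    for v in (175,200,225):
        row=V[v]; k=np.nonzero(row[:200]<30)[0]; print(n,v,k.min(),k.max())
for a,b in [((181,238),(198,175)),((210,275),(217,200))]: print(tri(w1,np.array(a)/1.5,w9,np.array(b)/1.2))
E
```

```text
w1 175 0 137
w1 200 98 142
w1 225 104 147
w9 175 155 180
w9 200 159 183
w9 225 163 186
(array([ 0.41 , -0.456,  0.037]), np.float64(0.0011))
(array([ 0.438, -0.446,  0.034]), np.float64(0.0043))
```

```bash
python3 - <<'E'
from h import *
w1=np.load("w1.npy",allow_pickle=True).item(); w9=np.load("w9.npy",allow_pickle=True).item()
for a,b in [((98,200),(159,200)),((104,225),(163,225)),((142,200),(183,200)),((147,225),(186,225))]: print(tri(w1,a,w9,b))
plan((.4505,-.379,.053,79.7),(.4505,-.379,.053,259.7))
E
```

```text
(array([ 0.432, -0.433,  0.153]), np.float64(0.013))
(array([ 0.45 , -0.434,  0.156]), np.float64(0.0128))
(array([ 0.461, -0.445,  0.053]), np.float64(0.0135))
(array([ 0.488, -0.448,  0.054]), np.float64(0.0133))
t 32.05 pos [ 0.4487 -0.3662  0.2537] q [-0.86  0.07  1.81  0.    1.26 -2.25] F [-0.3  0.4 -0.5] open 0.53 ff 0.0
az 169.38
[1.000e-04 6.000e-04 2.491e-01] [-0.0178 -0.0589  1.0036]
[-6.000e-04  1.000e-04 -2.509e-01] [-0.0178 -0.0589  1.0036]
```

The dark machine's face is only about 55 mm beyond pin 3. So I turn the jaws 90° to close along x, with the camera side towards +y.

Emit:
{"op": "send_rows", "data": {
  "moves": "0 0 0.249 -0.018 -0.066 0 0.06;0 0 0.249 -0.018 -0.066 0 0.06;0 0 0.249 -0.018 -0.066 0 0.06;0 0 0.249 -0.018 -0.066 0 0.06;0 0 0.249 -0.018 -0.066 0 0.06;0 0 0.249 -0.018 -0.066 0 0.06;0 0 0.249 -0.018 -0.066 0 0.06;0 0 0.249 -0.018 -0.066 0 0.06;0 0 0.249 -0.018 -0.066 0.2 0.06;0 0 0.249 -0.018 -0.066 0.5 0.06;0 0 0.249 -0.018 -0.066 0.65 0.06;0 0 0.249 -0.018 -0.066 0.65 0.06"
}}

```text
time: 33.55
eef_pos: [0.4484, -0.3789, 0.1202]
tcp_rot: [0.768, 0.641, 0.0, -0.002]
contact_force: [-0.0, -0.8, 0.4]
opening: 0.531
finger_force: 0.0
```

```bash
python3 - <<'E'
from h import *
plan((.4507,-.3798,.053,79.7))
E
```

```text
t 33.55 pos [ 0.4484 -0.3789  0.1202] q [-0.87  0.23  1.89  0.    1.03 -0.69] F [-0.  -0.8  0.4] open 0.531 ff 0.0
az 79.71
[-0.0004 -0.0004  0.    ] [-0.0031  0.0132  0.3359]
```

Emit:
{"op": "send_rows", "data": {
  "moves": "0 0 0 -0.003 0.013 0.1 0.06;0 0 0 -0.003 0.013 0.22 0.06;0 0 0 -0.003 0.013 0.335 0.06;0 0 0 -0.003 0.013 0.335 0.06;0 0 0 -0.003 0.013 0.335 -1;0 0 0 -0.003 0.013 0.335 -1;0 0 0 -0.003 0.013 0.335 -1;0 0 0 -0.003 0.013 0.335 -1",
  "newtons": 60
}}

```text
time: 34.55
eef_pos: [0.4523, -0.3828, 0.0564]
tcp_rot: [0.768, 0.64, 0.0, 0.002]
contact_force: [-1.0, 0.4, 6.0]
opening: 0.25
finger_force: 59.0
```

Emit:
{"op": "send_rows", "data": {
  "moves": "0 0 0 0 0 -0.2 -1;0 0 0 0 0 -0.5 -1;0 0 0 0 0 -0.8 -1;0 0 0 0 0 -1 -1;0 0 -0.1 0.3 0 -1 -1;0 0 -0.279 0.5 -0.05 -1 -1;0 0 -0.279 0.8 -0.05 -1 -1;0 0 -0.279 0.8 -0.05 -1 -1;0 0 -0.279 0.8 -0.05 -1 -1;0 0 -0.279 0.8 -0.05 -1 -1;0 0 -0.279 0.8 -0.05 -1 -1;0 0 -0.279 0.8 -0.05 -1 -1"
}}

```text
time: 36.05
eef_pos: [0.4699, -0.222, 0.2536]
tcp_rot: [0.122, 0.993, 0.0, -0.0]
contact_force: [0.5, 0.0, -2.1]
opening: 0.252
finger_force: 59.3
```

```bash
python3 - <<'E'
from h import *
plan((.43,-.05,.33,180))
d=cam("wrist"); save(d,"w10.png",1.2)
E
```

```text
t 36.05 pos [ 0.4699 -0.222   0.2536] q [-0.64 -0.07  1.95  0.    1.26 -1.96] F [ 0.5  0.  -2.1] open 0.252 ff 59.3
az 165.96
[ 0.0001 -0.0001 -0.039 ] [ 0.4023  0.7863 -0.381 ]
```

View pics/w10.png

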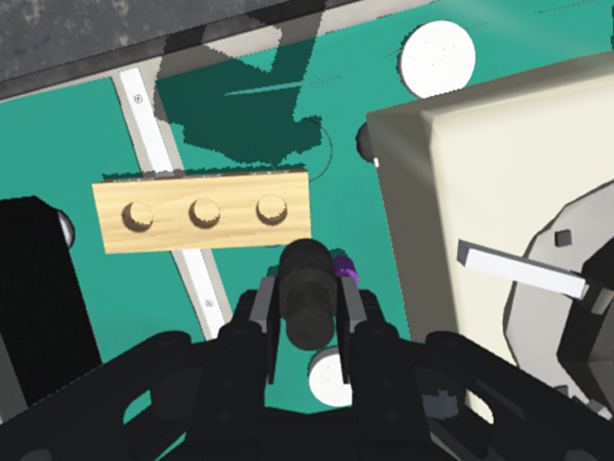

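Pin 3 is held straight, the rack is empty, and the neck top is at about (310,326). I compare its offset in the jaws with pin 1's.

```bash
python3 - <<'E'
from h import *
d=cam("wrist"); im=d["image"]; s=ctrl.get_state()
# tool-frame coords of camera: project model points of neck top ring
def off(d,R0,p,u,v,h):
    o,r=ray(d,u,v); o=R0.T@(o-p); r=R0.T@r; return (o+r*((-h-o[2])/r[2]))*1000
R0=R.from_quat(s["tcp_rot"]).as_matrix()
w3=np.load("w3.npy",allow_pickle=True).item()
E3=w3["extrinsics"]; Ed=d["extrinsics"]
T=np.eye(4);T[:3,:3]=R0;T[:3,3]=s["eef_pos"]; C=np.linalg.inv(T)@Ed; print(np.round(C[:3,3],4))
T3=E3@np.linalg.inv(C)
out=[]
for n,dd,Tt,h in(("p1",w3,T3,.019),("p3",d,T,.0146)):
    V=dd["image"].max(2).astype(int); sub=V[255:312,225:290]; out.append(cv2.resize(np.clip(sub*3,0,255).astype(np.uint8),None,fx=6,fy=6))
    np.save(n+"T.npy",Tt)
cv2.imwrite("pics/necks.png",np.hstack(out)); np.save("w10.npy",d,allow_pickle=True)
E
```

```text
[ 0.0679 -0.0012 -0.1277]
```

View pics/necks.png

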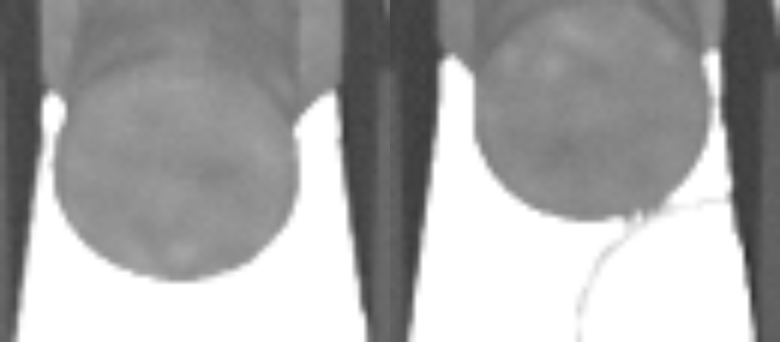

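```bash
python3 - <<'E'
from h import *
for f,n,uv,h in(("w3","p1",(254.3,282.8),.019),("w10","p3",(258.7,273.3),.0146)):
    d=np.load(f+".npy",allow_pickle=True).item(); T=np.linalg.inv(np.load(n+"T.npy"))
    o,r=ray(d,*uv); o=T[:3,:3]@o+T[:3,3]; r=T[:3,:3]@r
    dep=8*2*d["f"]/ (247/6 if n=="p1" else 235/6)/2
    print(n,np.round((o+r*(-h-o[2])/r[2])*1000,2),"size depth",16*d["f"]/(247/6 if n=="p1" else 235/6))
E
```

```text
p1 [  2.41  -1.27 -19.  ] size depth 128.45949483351
p3 [  3.85   0.37 -14.6 ] size depth 135.01912861224244
```

Emit:
{"op": "send_rows", "data": {
  "moves": "0 0 -0.039 0 0 -0.3 -1;0 0 -0.039 0.1 0.1 -0.38 -1;0 0 -0.039 0.25 0.3 -0.38 -1;0 0 -0.039 0.35 0.55 -0.38 -1;0 0 -0.039 0.4 0.79 -0.38 -1;0 0 -0.039 0.4 0.79 -0.38 -1"
}}

```text
time: 36.9
eef_pos: [0.4316, -0.0469, 0.3302]
tcp_rot: [0.002, 1.0, 0.0, 0.0]
contact_force: [-1.1, 0.1, -2.1]
opening: 0.251
finger_force: 59.4
```

Emit:
{"op": "send_rows", "data": {
  "moves": "0 0 0 0 0.3 0 -1;0 0 0 0 0.6 0 -1;0 0 0 -0.05 0.8 0 -1;0 0 0 -0.1 0.81 0.3 -1;0 0 0 -0.1 0.81 0.6 -1;0 0 0 -0.1 0.81 0.8 -1;0 0 0 -0.1 0.81 0.8 -1;0 0 0 -0.1 0.81 0.8 -1"
}}

```text
time: 37.9
eef_pos: [0.4545, 0.1119, 0.1722]
tcp_rot: [0.004, 1.0, -0.0, 0.001]
contact_force: [0.4, 0.3, -1.1]
opening: 0.257
finger_force: 59.5
```

```bash
python3 - <<'E'
from h import *
plan((.4496,.1118,.115,180),(.4496,.1118,.0955,180))
E
```

```text
t 37.9 pos [0.4545 0.1119 0.1722] q [ 0.02 -0.11  2.14 -0.    1.11 -1.54] F [ 0.4  0.3 -1.1] open 0.257 ff 59.5
az 179.54
[-0.      0.0005 -0.0013] [ 0.0254 -0.0006  0.2858]
[-0.      0.0005 -0.0013] [ 0.0257 -0.0006  0.3833]
```

Emit:
{"op": "send_rows", "data": {
  "moves": "0 0 -0.0013 0.022 0 0.15 -1;0 0 -0.0013 0.022 0 0.285 -1;0 0 -0.0013 0.022 0 0.285 -1;0 0 -0.0013 0.022 0 0.285 -1"
}}

```text
time: 38.4
eef_pos: [0.4507, 0.1124, 0.116]
tcp_rot: [-0.001, 1.0, 0.0, 0.002]
contact_force: [-0.6, -0.8, -1.6]
opening: 0.247
finger_force: 59.5
```

Emit:
{"op": "send_rows", "data": {
  "moves": "0 0 0 0 0 0.03 -1;0 0 0 0 0 0.06 -1;0 0 0 0 0 0.09 -1;0 0 0 0 0 0.09 -1"
}}

```text
time: 38.9
eef_pos: [0.4486, 0.1124, 0.0948]
tcp_rot: [-0.001, 1.0, -0.0, -0.0]
contact_force: [0.9, -0.1, -2.0]
opening: 0.248
finger_force: 59.5
```

Emit:
{"op": "send_rows", "data": {
  "moves": "0 0 0 0 0 0.03 -1;0 0 0 0 0 0.06 -1;0 0 0 0 0 0.095 -1;0 0 0 0 0 0.095 -1;0 0 0 0 0 0.095 -1"
}}

```text
time: 39.52
eef_pos: [0.4488, 0.1124, 0.0762]
tcp_rot: [-0.001, 1.0, -0.0, 0.0]
contact_force: [3.1, 0.0, -2.5]
opening: 0.248
finger_force: 59.3
```

Emit:
{"op": "send_rows", "data": {
  "moves": "0 0 0 0 0 0 0.06;0 0 0 0 0 0 0.06;0 0 0 0 0 0 0.06;0 0 0 0 0 -0.15 0.06;0 0 0 0 0 -0.25 0.06;0 0 0 0 0 -0.25 -1;0 0 0 0 0 -0.25 -1;0 0 0 0 0 -0.25 -1;0 0 0 0 0 -0.25 -1"
}}

```text
time: 40.65
eef_pos: [0.4481, 0.1124, 0.1254]
tcp_rot: [-0.001, 1.0, -0.0, -0.001]
contact_force: [0.1, -0.6, 0.3]
opening: 0.005
finger_force: 0.0
```

Emit:
{"op": "send_rows", "data": {
  "moves": "0 0 0 0 0 0.05 -1;0 0 0 0 0 0.1 -1;0 0 0 0 0 0.13 -1;0 0 0 0 0 0.13 -1"
}}

```text
time: 41.15
eef_pos: [0.4496, 0.1125, 0.1013]
tcp_rot: [-0.001, 1.0, 0.0, 0.001]
contact_force: [-1.7, 0.2, 6.8]
opening: 0.004
finger_force: 3.4
```

Pin 3 is fully home (0.0873). Nut C next.

Emit:
{"op": "send_rows", "data": {
  "moves": "0 0 0 0 0 -0.2 0.41;0 0 -0.06 0 0 -0.25 0.41;0 0 -0.167 0 0 -0.25 0.41;0 0 -0.167 0 0 -0.25 0.41;0 0 -0.167 0 0 -0.25 0.41;0 0 -0.167 0 0 -0.25 0.41;0 0 -0.167 0 0 -0.25 0.41;0 0 -0.167 0 0 -0.25 0.41"
}}

```text
time: 42.15
eef_pos: [0.4484, 0.1124, 0.1497]
tcp_rot: [-0.501, 0.865, 0.0, -0.0]
contact_force: [-0.6, 0.5, -1.0]
opening: 0.705
finger_force: 0.0
```

```bash
python3 - <<'E'
from h import *
plan((.4492,.1115,.050,240))
E
```

```text
t 42.15 pos [0.4484 0.1124 0.1497] q [ 0.03 -0.09  2.17  0.    1.06 -2.6 ] F [-0.6  0.5 -1. ] open 0.705 ff 0.0
az -119.85
[ 0.0001 -0.0001  0.0004] [ 0.0018 -0.0061  0.4987]
```

Emit:
{"op": "send_rows", "data": {
  "moves": "0 0 0 0.002 -0.006 0.25 0.41;0 0 0 0.002 -0.006 0.45 0.41;0 0 0 0.002 -0.006 0.495 0.41;0 0 0 0.002 -0.006 0.495 0.41;0 0 0 0.002 -0.006 0.495 -1;0 0 0 0.002 -0.006 0.495 -1;0 0 0 0.002 -0.006 0.495 -1;0 0 0 0.002 -0.006 0.495 -1",
  "newtons": 60
}}

```text
time: 43.15
eef_pos: [0.4497, 0.1121, 0.0536]
tcp_rot: [-0.501, 0.865, 0.001, 0.0]
contact_force: [-3.7, 0.9, 5.6]
opening: 0.538
finger_force: 60.5
```

Emit:
{"op": "send_rows", "data": {
  "moves": "0 0 0.025 0 0 0 -1;0 0 0.05 0 0 0 -1;0 0 0.08 0 0 0 -1;0 0 0.11 0 0 0 -1;0 0 0.14 0 0 0 -1;0 0 0.17 0 0 0 -1;0 0 0.2 0 0 0 -1;0 0 0.23 0 0 0 -1;0 0 0.26 0 0 0 -1;0 0 0.285 0 0 0 -1;0 0 0.31 0 0 0 -1;0 0 0.33 0 0 0 -1"
}}

```text
time: 44.65
eef_pos: [0.4498, 0.1103, 0.0535]
tcp_rot: [0.49, 0.872, -0.002, 0.001]
contact_force: [-5.2, -6.2, 6.2]
opening: 0.538
finger_force: 61.8
```

Emit:
{"op": "send_rows", "data": {
  "moves": "0 0 0.02 0 0 0 -1;0 0 0.04 0 0 0 -1;0 0 0.055 0 0 0 -1;0 0 0.055 0 0 0 -1"
}}

```text
time: 45.15
eef_pos: [0.4497, 0.1087, 0.0534]
tcp_rot: [0.63, 0.777, -0.003, 0.002]
contact_force: [-4.5, -11.9, 5.0]
opening: 0.54
finger_force: 61.2
```

```bash
python3 - <<'E'
from h import *
s=ctrl.get_state(); print(s["wrist_torque"],s["joint_efforts"][5]); plan()
E
```

```text
[-2.08631923  0.80243946  0.35302585] 0.4514265898615122
t 45.15 pos [0.4497 0.1087 0.0534] q [ 0.02  0.08  2.21 -0.01  0.85 -0.18] F [ -4.5 -11.9   5. ] open 0.54 ff 61.2
az 101.96
```

Emit:
{"op": "send_rows", "data": {
  "moves": "0 0 0.01 0 0 0 -1;0 0 0.015 0 0 0 -1;0 0 0.015 0 0 0 -1;0 0 0.015 0 0 0 0.41;0 0 0.015 0 0 0 0.41;0 0 0.015 0 0 0 0.41;0 0 0.01 0 0 -0.3 0.41;0 0 0 0 0 -0.6 0.41;0 0 -0.03 0 0 -0.9 0.41;0 0 -0.06 0 0 -1 0.06"
}}

```text
time: 46.4
eef_pos: [0.4514, 0.112, 0.2568]
tcp_rot: [0.473, 0.881, 0.002, 0.004]
contact_force: [0.9, 0.1, -0.3]
opening: 0.537
finger_force: 0.0
```

Emit:
{"op": "send_rows", "data": {
  "moves": "0 0 -0.03 0 0 -0.15 -1;0 0 -0.15 0 0.2 -0.2 -1;0 0 -0.15 0 0.36 -0.2 -1;0 0 -0.15 0 0.36 -0.2 -1;0 0 -0.15 0 0.36 -0.2 -1;0 0 -0.15 0 0.36 -0.2 -1;0 0 -0.15 0 0.36 -0.2 -1"
}}

```text
time: 47.28
eef_pos: [0.5097, 0.151, 0.2914]
tcp_rot: [0.026, 1.0, 0.0, 0.0]
contact_force: [-0.3, -0.3, 0.3]
opening: 0.001
finger_force: 0.0
```

```bash
python3 - <<'E'
from marks import *
d=cam("wrist"); e=cam("scene"); f=cam("side"); marks(d,dict(a=(.4564,.2542),b=(.4524,.1826),c=(.4487,.1110)))
for n,x in zip(("w11","s11","d11"),(d,e,f)): np.save(n+".npy",x,allow_pickle=True)
i=np.hstack([d["image"],cv2.resize(e["image"][90:250,90:300],None,fx=2.4,fy=2.4)[:384]])
cv2.imwrite("pics/w11.png",cv2.resize(i[...,::-1],(800,int(800*i.shape[0]/i.shape[1])),interpolation=cv2.INTER_AREA))
plan()
E
```

```text
a 22 mark az 39.2 r 0.02
b 21 mark az 38.5 r 0.02
c 12 mark az 38.4 r 0.0196
t 47.42 pos [0.5097 0.1508 0.2914] q [ 0.1  -0.07  1.88  0.    1.33 -1.42] F [-0.6  0.6 -0.1] open -0.001 ff 0.0
az 177.04
```

View pics/w11.png

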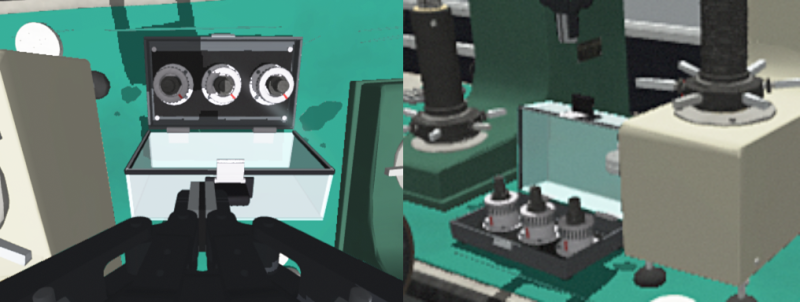

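All three pins are gripped: every mark is at about az 39°, which is the stop. The scene view shows the pins upright and the hood open at about (575,130). Next I check numerically what stands behind the hood before pushing it.

```bash
python3 - <<'E'
from h import *
S=np.load("s11.npy",allow_pickle=True).item(); W=np.load("w11.npy",allow_pickle=True).item(); D=np.load("d11.npy",allow_pickle=True).item()
hx=np.array([.9985,-.054]); H=np.array([.518,.1795])
for X in(.6,.7,.8,.9):
    o,r=ray(S,312/1.5,200/1.5); print(np.round(o+r*(X-o[0])/r[0],3))
# dark green mask in the scene picture: columns range per row
im=S["image"].astype(int); m=(im[...,1]>im[...,0]+15)&(im[...,1]<110)&(im[...,1]>im[...,2])
for v in(60,80,100,120,140,150,160,170): k=np.nonzero(m[v])[0]; print(v,(k.min(),k.max(),len(k)) if len(k) else None)
# wrist: black grip pixel, hood
im=W["image"].astype(int); g=(im.max(2)<40); 
print("grip proj", [np.round(proj(W,(*(H+hx*.053),.1745)),0), np.round(proj(W,(*(H+hx*.0927),.141)),0)])
print("w colors under", [im[v,u].tolist() for v,u in[(330,120),(330,400),(370,300),(340,255),(300,100),(300,420)]])
# hood grip triangulation scene/side by dark blob
print(proj(S,(*(H+hx*.053),.1745)),proj(D,(*(H+hx*.053),.1745)))
E
```

```text
[0.6   0.13  0.205]
[0.7   0.207 0.171]
[0.8   0.283 0.137]
[0.9   0.36  0.104]
60 (np.int64(121), np.int64(203), 56)
80 (np.int64(124), np.int64(205), 42)
100 (np.int64(126), np.int64(206), 67)
120 (np.int64(128), np.int64(207), 69)
140 (np.int64(125), np.int64(208), 75)
150 (np.int64(80), np.int64(209), 12)
160 (np.int64(93), np.int64(150), 4)
170 (np.int64(99), np.int64(428), 28)
grip proj [array([292., 261.]), array([287., 283.])]
w colors under [[30, 31, 34], [28, 29, 32], [25, 25, 28], [54, 172, 150], [111, 109, 99], [54, 172, 150]]
(np.float64(188.18025904640353), np.float64(144.60917603185507)) (np.float64(213.25675570223854), np.float64(124.88159068961839))
```

```bash
python3 - <<'E'
from h import *
W=np.load("w11.npy",allow_pickle=True).item(); im=W["image"].astype(int)
for u,v in[(255,340),(420,300),(445,140),(430,250),(430,320)]: print(u,v,im[v,u].tolist(),np.round(onz(W,u,v,0),3)[:2],np.round(onz(W,u,v,.1),3)[:2])
mat=(abs(im-[54,172,150]).sum(2)<60)
for v in(200,250,280,300,320,340,360): k=np.nonzero(mat[v])[0]; print(v,[(a[0],a[-1]) for a in np.split(k,np.nonzero(np.diff(k)>1)[0]+1) if len(a)>5])
# grip black blob (below hood white tab) 
for v in range(225,275,6): k=np.nonzero((im[v].max(1)<45))[0]; print(v,[(a[0],a[-1]) for a in np.split(k,np.nonzero(np.diff(k)>1)[0]+1) if len(a)>5])
plan((.64,.175,.29,177),(.64,.175,.14,177))
E
```

```text
255 340 [54, 172, 150] [0.791 0.134] [0.708 0.139]
420 300 [54, 172, 150] [0.735 0.376] [0.665 0.323]
445 140 [34, 52, 45] [0.504 0.389] [0.489 0.333]
430 250 [52, 163, 141] [0.656 0.384] [0.605 0.329]
430 320 [28, 29, 32] [0.77  0.394] [0.691 0.337]
200 [(np.int64(134), np.int64(165)), (np.int64(410), np.int64(434))]
250 [(np.int64(142), np.int64(162)), (np.int64(417), np.int64(430))]
280 [(np.int64(146), np.int64(156)), (np.int64(410), np.int64(427))]
300 [(np.int64(397), np.int64(425))]
320 []
340 [(np.int64(251), np.int64(262))]
360 []
225 []
231 []
237 [(np.int64(254), np.int64(259)), (np.int64(273), np.int64(313))]
243 [(np.int64(230), np.int64(239)), (np.int64(253), np.int64(259)), (np.int64(273), np.int64(315))]
249 [(np.int64(226), np.int64(238)), (np.int64(253), np.int64(259)), (np.int64(274), np.int64(317))]
255 [(np.int64(224), np.int64(238)), (np.int64(253), np.int64(259)), (np.int64(275), np.int64(289))]
261 [(np.int64(223), np.int64(237)), (np.int64(253), np.int64(260)), (np.int64(275), np.int64(290))]
267 [(np.int64(222), np.int64(239)), (np.int64(253), np.int64(259)), (np.int64(273), np.int64(291))]
273 [(np.int64(217), np.int64(249)), (np.int64(253), np.int64(259)), (np.int64(264), np.int64(296))]
t 47.42 pos [0.5097 0.1508 0.2914] q [ 0.1  -0.07  1.88  0.    1.33 -1.42] F [-0.6  0.6 -0.1] open -0.001 ff 0.0
az 177.04
[0.     0.     0.0001] [-0.6443  0.1544  0.0071]
[0.     0.     0.0001] [-0.6442  0.1543  0.7571]
```

The bench behind the hood is clear out to x ≈ 0.79. Now: behind the hood with shut fingers, then push along the hinge arc.

Emit:
{"op": "send_rows", "data": {
  "moves": "0 0 0 -0.3 0.1 0 -1;0 0 0 -0.6 0.154 0 -1;0 0 0 -0.644 0.154 0 -1;0 0 0 -0.644 0.154 0.02 -1;0 0 0 -0.644 0.154 0.3 -1;0 0 0 -0.644 0.154 0.6 -1;0 0 0 -0.644 0.154 0.755 -1;0 0 0 -0.644 0.154 0.755 -1;0 0 0 -0.644 0.154 0.755 -1"
}}

```text
time: 48.55
eef_pos: [0.6406, 0.1753, 0.1432]
tcp_rot: [0.025, 1.0, 0.0, 0.002]
contact_force: [-0.3, 0.1, -0.0]
opening: -0.0
finger_force: 0.0
```

```bash
cat > arc.py <<'E'
from h import *
import sys
H=np.array([.518,.1795]); hx=np.array([.9985,-.054]); f,h=.112,.066
L=[]
for t in map(float,sys.argv[1:]):
    x=-f*np.cos(t)+h*np.sin(t)+.011; z=.034+f*np.sin(t)+h*np.cos(t)+.014; L.append((*(H+hx*x),z,176.9))
plan(*L)
E
python3 arc.py 1.8 1.6 1.4 1.2 1.0
```

```text
t 48.55 pos [0.6406 0.1753 0.1432] q [ 0.11  0.36  1.68  0.    1.1  -1.41] F [-0.3  0.1 -0. ] open -0.0 ff 0.0
az 177.12
[0.0001 0.0006 0.0006] [ 0.1099 -0.0117  0.0053]
[0.0001 0.0006 0.0006] [ 0.212  -0.0113 -0.0749]
[0.0001 0.0006 0.0006] [ 0.3279 -0.0108 -0.1331]
[0.0001 0.0006 0.0006] [ 0.4532 -0.0103 -0.1672]
[0.0001 0.0006 0.0006] [ 0.5827 -0.0098 -0.1757]
```

Emit:
{"op": "send_rows", "data": {
  "moves": "0 0 0 0.06 -0.01 0 -1;0 0 0 0.11 -0.01 0 -1;0 0 0 0.16 -0.01 -0.04 -1;0 0 0 0.21 -0.01 -0.075 -1;0 0 0 0.27 -0.01 -0.105 -1;0 0 0 0.33 -0.01 -0.133 -1;0 0 0 0.33 -0.01 -0.133 -1"
}}

```text
time: 49.42
eef_pos: [0.5729, 0.1767, 0.1676]
tcp_rot: [0.025, 1.0, 0.0, -0.0]
contact_force: [-0.1, -0.4, -0.4]
opening: 0.003
finger_force: 0.0
```

```bash
python3 arc.py 1.3 1.2 1.0 0.8 0.6 0.4
```

```text
t 49.42 pos [0.5729 0.1767 0.1676] q [ 0.13  0.2   1.83  0.    1.11 -1.39] F [-0.1 -0.4 -0.4] open 0.003 ff 0.0
az 177.14
[ 0.     -0.0001  0.0007] [ 0.0519 -0.0005 -0.0298]
[ 0.     -0.0001  0.0007] [ 0.1155 -0.0002 -0.0434]
[ 0.     -0.0001  0.0007] [ 0.245   0.0003 -0.0513]
[ 0.     -0.0001  0.0007] [ 0.3735  0.0008 -0.0334]
[ 0.     -0.0001  0.0007] [0.4959 0.0013 0.0098]
[ 0.     -0.0001  0.0007] [0.6073 0.0018 0.0764]
```

```bash
cat > hood.py <<'E'
from h import *
H=np.array([.518,.1795]); hx=np.array([.9985,-.054]); hy=np.array([.054,.9985])
def pt(t,f,h,y=0): return (*(H+hx*(-f*np.cos(t)+h*np.sin(t))+hy*y),.034+f*np.sin(t)+h*np.cos(t))
def look(names=("scene",),save_=None):
    for n in names:
        d=cam(n); im=d["image"].astype(int)
        if save_: np.save(save_+n+".npy",d,allow_pickle=True)
        for t in np.arange(0,1.85,.1):
            # darkness over grip block, contrasted with its surroundings
            P=[proj(d,pt(t,f,20,0)) if 0 else proj(d,pt(t,f,.02,y)) for f in(.14,.149,.156) for y in(-.012,0,.012)]
            v=[im[int(b),int(a)].max() if 0<=b<384 and 0<=a<512 else 255 for a,b in P]
            print(n,round(t,1),np.round(P[4]),int(np.mean(v)))
E
python3 - <<'E'
from hood import *
look(("scene","side"),"x")
a=np.load("s11.npy",allow_pickle=True).item()["image"].astype(int); b=np.load("xscene.npy",allow_pickle=True).item()["image"].astype(int)
vs,us=np.nonzero((abs(a-b).max(2)>40)); print(us.min(),us.max(),vs.min(),vs.max())
E
```

```text
scene 0.0 [136. 212.] 81
scene 0.1 [136. 206.] 105
scene 0.2 [137. 200.] 89
scene 0.3 [138. 194.] 94
scene 0.4 [139. 188.] 71
scene 0.5 [141. 183.] 73
scene 0.6 [144. 177.] 59
scene 0.7 [146. 171.] 96
scene 0.8 [150. 166.] 127
scene 0.9 [153. 162.] 139
scene 1.0 [157. 158.] 138
scene 1.1 [160. 154.] 151
scene 1.2 [164. 151.] 163
scene 1.3 [168. 148.] 81
scene 1.4 [173. 147.] 22
scene 1.5 [177. 145.] 69
scene 1.6 [181. 144.] 97
scene 1.7 [185. 144.] 140
scene 1.8 [188. 145.] 120
side 0.0 [147. 182.] 62
side 0.1 [147. 177.] 77
side 0.2 [148. 172.] 64
side 0.3 [149. 167.] 110
side 0.4 [151. 161.] 106
side 0.5 [154. 156.] 61
side 0.6 [157. 151.] 51
side 0.7 [160. 147.] 48
side 0.8 [164. 142.] 61
side 0.9 [168. 138.] 74
side 1.0 [173. 135.] 93
side 1.1 [178. 132.] 84
side 1.2 [183. 129.] 86
side 1.3 [188. 127.] 128
side 1.4 [193. 126.] 18
side 1.5 [198. 125.] 156
side 1.6 [204. 124.] 140
side 1.7 [209. 124.] 108
side 1.8 [213. 125.] 98
0 211 0 381
```

Both cameras put the grip at θ = 1.4, so the hood follows. Continuing.

Emit:
{"op": "send_rows", "data": {
  "moves": "0 0 0 0.052 0 -0.03 -1;0 0 0 0.116 0 -0.043 -1;0 0 0 0.18 0 -0.05 -1;0 0 0 0.245 0 -0.051 -1;0 0 0 0.31 0 -0.045 -1;0 0 0 0.374 0 -0.033 -1;0 0 0 0.436 0 -0.014 -1;0 0 0 0.496 0 0.01 -1;0 0 0 0.553 0 0.04 -1;0 0 0 0.607 0 0.076 -1;0 0 0 0.607 0 0.076 -1"
}}

```text
time: 50.9
eef_pos: [0.4509, 0.1824, 0.15]
tcp_rot: [0.025, 1.0, -0.0, -0.002]
contact_force: [-0.7, -0.2, 0.2]
opening: 0.0
finger_force: 0.0
```

```bash
python3 arc.py 0.35 0.3 0.2 0.1 0.05 0 -0.05; python3 - <<'E'
from hood import *
look(("scene","side"),"y")
E
```

```text
t 50.9 pos [0.4509 0.1824 0.15  ] q [ 0.18 -0.03  2.11 -0.    1.06 -1.35] F [-0.7 -0.2  0.2] open 0.0 ff 0.0
az 177.14
[-0.0001 -0.0005  0.0007] [0.022  0.0039 0.008 ]
[-0.0001 -0.0005  0.0007] [0.0465 0.0041 0.0293]
[-0.0001 -0.0005  0.0007] [0.0922 0.0043 0.0756]
[-0.0001 -0.0005  0.0007] [0.133  0.0045 0.1261]
[-0.0001 -0.0005  0.0007] [0.1515 0.0046 0.1529]
[-0.0001 -0.0005  0.0007] [0.1686 0.0047 0.1805]
[-0.0001 -0.0005  0.0007] [0.1843 0.0048 0.2089]
scene 0.0 [136. 212.] 68
scene 0.1 [136. 206.] 104
scene 0.2 [137. 200.] 101
scene 0.3 [138. 194.] 79
scene 0.4 [139. 188.] 21
scene 0.5 [141. 183.] 166
scene 0.6 [144. 177.] 163
scene 0.7 [146. 171.] 222
scene 0.8 [150. 166.] 92
scene 0.9 [153. 162.] 91
scene 1.0 [157. 158.] 42
scene 1.1 [160. 154.] 38
scene 1.2 [164. 151.] 36
scene 1.3 [168. 148.] 41
scene 1.4 [173. 147.] 51
scene 1.5 [177. 145.] 62
scene 1.6 [181. 144.] 62
scene 1.7 [185. 144.] 62
scene 1.8 [188. 145.] 62
side 0.0 [147. 182.] 58
side 0.1 [147. 177.] 59
side 0.2 [148. 172.] 67
side 0.3 [149. 167.] 67
side 0.4 [151. 161.] 25
side 0.5 [154. 156.] 91
side 0.6 [157. 151.] 121
side 0.7 [160. 147.] 152
side 0.8 [164. 142.] 164
side 0.9 [168. 138.] 97
side 1.0 [173. 135.] 26
side 1.1 [178. 132.] 36
side 1.2 [183. 129.] 75
side 1.3 [188. 127.] 102
side 1.4 [193. 126.] 93
side 1.5 [198. 125.] 89
side 1.6 [204. 124.] 84
side 1.7 [209. 124.] 98
side 1.8 [213. 125.] 106
```

Emit:
{"op": "send_rows", "data": {
  "moves": "0 0 0 0.047 0.004 0.03 -1;0 0 0 0.092 0.004 0.076 -1;0 0 0 0.133 0.004 0.12 -1;0 0 0 0.19 0.004 0.12 -1;0 0 0 0.2 0.004 0.14 -1;0 0 0 0.2 0.004 0.155 -1;0 0 0 0.2 0.004 0.17 -1"
}}

```text
time: 51.88
eef_pos: [0.4128, 0.1855, 0.1181]
tcp_rot: [0.025, 1.0, 0.0, -0.0]
contact_force: [-3.8, 0.2, 5.0]
opening: 0.001
finger_force: 2.7
```

Emit:
{"op": "send_rows", "data": {
  "moves": "0 0 0 0 0 0.01 -1;0 0 0 0 0 0.02 -1;0 0 0 0 0 0.025 -1;0 0 0 0 0 0.025 -1"
}}

```text
time: 52.38
eef_pos: [0.4134, 0.1853, 0.114]
tcp_rot: [0.025, 1.0, -0.0, 0.0]
contact_force: [-4.5, -1.5, 9.4]
opening: -0.001
finger_force: 4.3
```

Emit:
{"op": "send_rows", "data": {
  "moves": "0 0 0 0 0 0.01 -1;0 0 0 0 0 0.02 -1;0 0 0 0 0 0.02 -1;0 0 0 0 0 0.02 -1"
}}

```text
time: 52.88
eef_pos: [0.4135, 0.1854, 0.1138]
tcp_rot: [0.025, 1.0, -0.001, -0.001]
contact_force: [-14.4, -4.1, 30.0]
opening: -0.001
finger_force: 15.4
```

Emit:
{"op": "send_rows", "data": {
  "moves": "0 0 0 0 0 -0.05 -1;0 0 0 0 0 -0.15 -1;0 0 0 0 0 -0.15 -1;0 0 0 0 0 -0.06 -1;0 0 0 0 0 -0.04 -1;0 0 0 0 0 -0.025 -1;0 0 0 0 0 -0.018 -1;0 0 0 0 0 -0.018 -1"
}}

```text
time: 53.88
eef_pos: [0.4119, 0.1851, 0.1139]
tcp_rot: [0.025, 1.0, -0.001, -0.003]
contact_force: [-9.5, -3.2, 13.7]
opening: 0.001
finger_force: 6.9
```

Emit:
{"op": "send_rows", "data": {
  "moves": "0 0 0 0 0 -0.1 -1;0 0 0 0 0 -0.4 -1;0 0 0 0 0 -0.8 -1;0 0 0 0 0 -0.8 -1;0 0 0 0 0 -0.8 -1"
}}

```text
time: 54.5
eef_pos: [0.4134, 0.1855, 0.2734]
tcp_rot: [0.025, 1.0, 0.0, 0.001]
contact_force: [0.6, 0.6, -1.0]
opening: -0.001
finger_force: 0.0
```

```bash
python3 - <<'E'
from hood import *
print(ctrl.get_state()["eef_pos"])
for n in("scene","side","wrist"):
    d=cam(n); im=d["image"].astype(int).max(2)
    for t in(-.05,0,.03,.06,.1,.15,.2):
        P=[proj(d,pt(t,f,h,y)) for f in(.14,.149,.156) for h in(.016,.02,.024) for y in(-.014,-.007,0,.007,.014)]
        print(n,t,np.round(P[22]),int(np.mean([im[int(b),int(a)] if 0<=b<384 and 0<=a<512 else 255 for a,b in P])))
    if n=="scene":
        u,v=map(int,proj(d,pt(0,.149,.02))); print(im[v-12:v+14,u-2:u+3].mean(1).astype(int).tolist())
E
```

```text
[0.41343723 0.18545444 0.27340929]
scene -0.05 [136. 215.] 36
scene 0 [136. 212.] 26
scene 0.03 [136. 210.] 34
scene 0.06 [136. 209.] 45
scene 0.1 [136. 206.] 57
scene 0.15 [136. 203.] 97
scene 0.2 [137. 200.] 126
[124, 127, 115, 71, 28, 37, 38, 54, 49, 25, 23, 22, 20, 27, 23, 23, 33, 53, 65, 62, 54, 56, 56, 60, 67, 70]
side -0.05 [147. 185.] 22
side 0 [147. 182.] 20
side 0.03 [147. 181.] 29
side 0.06 [147. 179.] 38
side 0.1 [147. 177.] 42
side 0.15 [147. 174.] 54
side 0.2 [148. 172.] 74
wrist -0.05 [257. 124.] 32
wrist 0 [257. 125.] 33
wrist 0.03 [257. 126.] 35
wrist 0.06 [257. 127.] 37
wrist 0.1 [257. 129.] 34
wrist 0.15 [257. 132.] 33
wrist 0.2 [257. 135.] 41
```

```bash
python3 -c "
from plant import ctrl
print(ctrl.sign_off())"
```

```text
the job is handed in; nothing more can be done
None
```

I handed the job in at about 55 s: all three pins are home in collets A, B and C with their nuts at the stop, and the hood is pressed shut. The latch is inferred, not seen: the hood read as shut in the scene and side cameras after I let go, and the sign-off returned no verdict.

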